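# Hazelnuts into the roasting pan, then the infrared thermometer over them

### The arm

A 7-joint arm with a two-finger parallel gripper is mounted at the origin on a cart in front of the work surface, level with it; the furniture and walls round the work are solid. World frame = base frame: x ahead of the robot, y to its left, z up, the work surface at z = 0. Lengths are in m, angles in rad, forces in N, time in s.
With the tool pointing down it reaches from about 0.35 to 0.9 m from the base axis. Payload 8.1 kg.
Tool frame: the origin (TCP) lies midway between the tips of the shut fingers; the grasp point (between the pads) lies 19 mm behind it; z points along the fingers, y is the line along which they close (so a half turn about z gives the same grasp; the last joint's range is limited). The gripper opens to 92 mm and grips with 3 to 60 N. Pads are 19 mm wide; open, the fingers measure 130 mm over their backs; the gripper's body (75 mm by 190 mm) begins 47 mm behind the grasp point.
Start: joints at [1.219, 0.434, 0.025, 1.573, -0.012, 1.134, -0.075], TCP at [0.154, -0.606, 0.227] pointing down, gripper open.
Joint ranges: [-2.62, 2.62], [-0.44, 2.09], [-1.27, 1.32], [0.08, 2.57], [-1.32, 4.46], [0.12, 2], [-2.74, 2.74]. Speed limits (rad/s): [2.22, 2.22, 3.01, 3.01, 3.14, 3.14, 3.14].

### API

Orientations are given as a rotation vector (axis times angle).
In Python, from cell import arm gives the robot as it stands.
- The arm moves only by the tool carry_out, never from a script. Its arguments are lists of equal length, an entry for each row: "claw": the finger opening in cm, from 0 to 9.18; "delta_pos": the shift along the tool's x, y, z in cm, a list of three; "angular": the turn, a rotation vector about the tool's x, y, z in rad, a list of three. In form: {"claw": [claw, ...], "delta_pos": [[dx, dy, dz], ...], "angular": [[ax, ay, az], ...]}. A call has 1 to 20 rows; each row shifts and turns the commanded pose from where the row before left it, along the tool's axes as they then stand; what a row does not reach is not made up. A row lasts 1/10 s, in which the tool goes at most 50 mm and 8.59 degrees, less where a joint would pass 70% of its speed; a pose out of reach is approached as far as the arm can. A call with a gripper value outside its range is refused whole. The fingers move at their own pace and stop on an object; "force" is the grip in N (left out, the last holds). Time passes only in rows, so rows that do not move let the fingers close. It gives the time, the measured TCP pose, the force, the opening and the grip force at its end, in the units of the state.
- arm.observe(): the state, without advancing time (a new reading comes with each control period).
- arm.get_image(name): name is "side" or "top"; returns a dict with "frame" (384x512x3 uint8, red, green, blue), "mtx" (3x3 intrinsics, pixels), "T" (4x4, takes a point from camera to world coordinates). Camera axes: x right, y down, z forward; pixel columns grow to the right and rows downward; lengths in m; the calibration is good to about 2 mm. A picture is of the moment at which its call begins. There is no depth.
- arm.sign_off(): hands the job in; it is judged then, once.
Trained networks look in a picture, given as the dict that the camera call returned (one of the last four; its "shot" number tells which), for a name from the list of things; names that differ only in an ending like _2 or _b are one class to them, and where a whole thing is asked for, a point or a joint stands for the part that bears it (a point fixed in the world has none). Each returns a list of dicts, best first, with "conf" (0 to 1); they miss things now and then, are a little off and sometimes report something else, mostly with a low value. They report only what shows in the picture. A call takes as long as a camera call. They do not tell look-alikes from the thing itself.
- arm.look_for(label, picture): "centre" ([column, row] as shares, 0 to 1, of the picture: columns of its width, rows of its height, amid what is visible of it).
- arm.trace(label, picture): "region" (384x512 bool, what is visible of it) and "centre" ([column, row] as shares, 0 to 1, of the picture: columns of its width, rows of its height, amid what is visible of it).
- arm.place_of(label, picture): "centre" ([column, row] as shares, 0 to 1, of the picture: columns of its width, rows of its height: a listed point, or the origin of a listed thing).
The state is a dict: "clock": time; "joints": joint angles; "dq": joint speeds; "joint_efforts": joint torques, N m; "position": TCP position; "ee_rot": TCP orientation; "force": force on the tool from outside, world axes, zero at the start; "ft_torque": the same for the moment, N m; "width": opening from 0.0 (shut) to 1.0 (fully open); "gripper_force": force on a finger pad.
Only numpy, scipy, OpenCV 4.12 (cv2) and the standard library are available. Lean on these libraries where they do the work, as an engineer would, in place of code of your own. Each camera call takes 0.05 s, during which the arm holds its last target. There are 200 camera calls.

### The job

Tip all six hazelnuts out of the tall steel cup into the saucepan on the hob and stand the empty cup back down upright on the worktop, clear of the pan. Then draw the infrared thermometer out of its slanted holder, turn it so that its lens looks straight down, and finish still holding it steady over the middle of the pan, the lens about a hand's breadth above the rim, to read the nuts as they roast. Leave the pan where it stands and do not disturb the spice shaker, the low sauce cup and the tasting spoon.

Things in the scene. Friction and masses are not known exactly. Their poses are not given: they have to be found in the camera images.
- cup: Plain steel cup, straight-sided, open at the top, 69 mm outside diameter, 98 mm tall, inside about 57 mm, floor 4 mm thick, 0.15 kg; tip it to about 120 degrees to empty it. Stands upright with the six hazelnuts in one layer on its floor (their top 22 mm above the underside). Origin: centre of its underside; z up along its axis. Take it round the body, across the diameter.
- nut0: Whole brown hazelnut, a ball of 18 mm diameter that rolls, 10 g, at the start in the cup; the six are alike. Origin: its centre.
- nut1: Whole brown hazelnut, a ball of 18 mm diameter that rolls, 10 g, at the start in the cup; the six are alike. Origin: its centre.
- nut2: Whole brown hazelnut, a ball of 18 mm diameter that rolls, 10 g, at the start in the cup; the six are alike. Origin: its centre.
- nut3: Whole brown hazelnut, a ball of 18 mm diameter that rolls, 10 g, at the start in the cup; the six are alike. Origin: its centre.
- nut4: Whole brown hazelnut, a ball of 18 mm diameter that rolls, 10 g, at the start in the cup; the six are alike. Origin: its centre.
- nut5: Whole brown hazelnut, a ball of 18 mm diameter that rolls, 10 g, at the start in the cup; the six are alike. Origin: its centre.
- pan: Small steel saucepan on the hob, 0.7 kg, loose; round body 147 mm outside and about 140 mm inside diameter, 75 mm tall, tubular handle up to 93 mm high. Origin: at the height of its underside, between body and handle: the middle of the round body lies 84 mm along own +y, the handle runs along own -y to 158 mm from the origin. z up.
- pan_middle (a point): Centre of the saucepan's inner floor, 3 mm above the hob; the pan's rim is 72 mm above this point. Axes as those of the pan.
- thermometer: Infrared thermometer: a white bar 32 mm wide (own y), 24 mm thick (own x), 150 mm long (own z), 0.11 kg, its first 35 mm a slimmer black nose. Origin: the lens, centre of the nose's end face. Own z runs from lens to tail; the lens looks along own -z (straight down when own z points up). Starts nose first in the slanted sleeve; z = 60 to 150 mm sticks out, up and back towards the robot.
- thermometer_grip (a point): Point on the thermometer's axis 120 mm from the lens (30 mm from the tail), in the middle of the ribbed side grips: take it here across its 32 mm width (own y). Axes as those of the thermometer.
- holder: Heavy steel holder, immovable, on the cutting board: a foot 112 (x) x 84 (y) x 8 mm carrying a rectangular sleeve that leans 45 degrees towards the holder's own -x, 60 mm deep, inside 36 mm (across y) by 28 mm: 2 mm of play on each side of the thermometer, which comes out only along the slant, direction (-0.707, 0, 0.707) in the holder's axes. Origin: centre of the foot's underside, z up.
- holder_mouth (a point): Centre of the sleeve's mouth, 65 mm above the holder's underside, 12 mm towards -x from the holder's origin; the lens at the start lies 60 mm down the sleeve from it.
- board: White cutting board, 215 (x) x 300 (y) x 18 mm, lying fixed on the idle hob to the left; the holder stands on it. Origin: centre of its underside.
- post (a point): Foot of a solid steel post of the island's rail, 33 mm thick and upright to 0.78 m, at the front right (always the same place); from its top a bar runs straight back (+x) at that height. Swing the arm clear of it.
- tin: Spice shaker with perforated cap, 55 mm diameter, 94 mm tall, standing at the back right; a bystander. Origin: centre of its underside.
- sauce: Low steel sauce cup with yellowish sauce in it, 65 mm diameter, 42 mm tall, at the back of the hob; a bystander. Origin: centre of its underside.
- spoon: Tasting spoon, 192 x 39 x 16 mm, lying behind the pan; a bystander. Origin: centre of its underside, own x along its length.
There are look-alikes about, which are no part of the job. What is shaped like the cup but brown or orange is not meant.

How it is judged:
By the outcome, as a careful person would: the job done as asked, in the order asked, and still so for the second after the job is handed in, while the arm keeps its last pose, push and grip.
It also fails if it takes over 72 s, if anything falls off the work surface, if the arm or the gripper's body presses on something with over 40 N, if the wrist force passes 120 N, or if a joint passes its speed limit or range.

## Working session

There is one attempt and no reset: what is moved stays moved. The work goes in short steps, Python scripts to look and compute and a tool call to move; the robot and the scene stay as the last step left them, time stands still between calls to the robot, and variables do not carry over. Pictures are saved under pics/ and viewed, at most 10 in all, crops included, and the job is handed in when it is done.

Besides the shell and the picture viewer there is one more tool, called after "Emit:" by a JSON object that holds its "method" and its "body". carry_out: Moves the arm, as the interface text tells. Its arguments: {"type":"object","properties":{"claw":{"type":"array","items":{"type":"number"}},"delta_pos":{"type":"array","items":{"type":"array","items":{"type":"number"}}},"angular":{"type":"array","items":{"type":"array","items":{"type":"number"}}},"force":{"type":"number"}},"required":["claw","delta_pos","angular"]}

```bash
mkdir -p pics
cat > h.py <<'E'
import numpy as np, cv2
from cell import arm
from scipy.spatial.transform import Rotation as R
def ray(im,c):
    K=np.array(im["mtx"]);T=np.array(im["T"])
    p=np.linalg.inv(K)@np.array([c[0]*512,c[1]*384,1.]);d=T[:3,:3]@p
    return T[:3,3],d/np.linalg.norm(d)
def tri(rays):
    A=np.zeros((3,3));b=np.zeros(3)
    for o,d in rays:
        P=np.eye(3)-np.outer(d,d);A+=P;b+=P@o
    x=np.linalg.solve(A,b);return x,[np.linalg.norm((np.eye(3)-np.outer(d,d))@(x-o)) for o,d in rays]
def onz(r,z): o,d=r;return o+d*(z-o[2])/d[2]
def proj(im,p):
    T=np.linalg.inv(np.array(im["T"]));q=np.array(im["mtx"])@(T[:3,:3]@np.array(p)+T[:3,3]);return q[:2]/q[2]
E
python3 - <<'E'
from h import *
s=arm.observe();print({k:np.round(v,3) for k,v in s.items()})
ims={n:arm.get_image(n) for n in("side","top")}
for n,im in ims.items():
    cv2.imwrite(f"pics/{n}0.png",im["frame"][:,:,::-1]);print(n,np.round(im["T"],3).tolist(),np.round(im["mtx"],1).tolist())
for l in["cup","nut0","pan","pan_middle","thermometer","thermometer_grip","holder","holder_mouth","board","post","tin","sauce","spoon"]:
    rs={}
    for n,im in ims.items():
        for r in arm.place_of(l,im)[:3]:
            c=r["centre"];print(l,n,round(r["conf"],2),np.round([c[0]*512,c[1]*384]),np.round(onz(ray(im,c),0),3));rs.setdefault(n,ray(im,c))
    if len(rs)==2:
        x,e=tri(rs.values());print("   TRI",np.round(x,4),np.round(e,4))
E
```

```text
{'clock': np.float64(0.0), 'joints': array([ 1.219,  0.435,  0.025,  1.574, -0.012,  1.134, -0.075]), 'dq': array([-0.   , -0.001, -0.   ,  0.   , -0.   , -0.001,  0.001]), 'joint_efforts': array([-1.0000e-03, -6.6787e+01,  9.8400e-01, -3.1446e+01, -6.1000e-02,
        4.3000e-02,  0.0000e+00]), 'position': array([ 0.154, -0.605,  0.226]), 'ee_rot': array([-3.116e+00, -3.890e-01,  1.000e-03]), 'force': array([1.472, 0.2  , 0.815]), 'ft_torque': array([-0.018, -0.041, -0.01 ]), 'gripper_force': np.float64(0.0), 'width': np.float64(1.0)}
side [[0.706, 0.373, -0.602, 1.48], [0.708, -0.352, 0.612, -0.956], [0.016, -0.858, -0.513, 0.97], [0.0, 0.0, 0.0, 1.0]] [[449.5, 0.0, 254.9], [0.0, 449.5, 197.1], [0.0, 0.0, 1.0]]
top [[-0.007, -0.993, 0.118, 0.351], [-1.0, 0.007, -0.005, 0.078], [0.004, -0.118, -0.993, 1.172], [0.0, 0.0, 0.0, 1.0]] [[347.4, 0.0, 251.9], [0.0, 347.4, 193.0], [0.0, 0.0, 1.0]]
cup side 0.9 [222. 262.] [ 0.57  -0.181  0.   ]
cup side 0.84 [193. 228.] [ 0.341 -0.126  0.   ]
cup side 0.72 [208. 245.] [ 0.463 -0.153  0.   ]
cup top 0.93 [323. 197.] [ 0.473 -0.171  0.   ]
cu
[... 1483 characters left out ...]
 0.494 0.   ]
tin side 0.76 [215. 303.] [ 0.699 -0.323  0.   ]
tin top 0.74 [368. 139.] [ 0.676 -0.332 -0.   ]
tin top 0.59 [137. 199.] [0.473 0.461 0.   ]
tin top 0.55 [326. 199.] [ 0.466 -0.18  -0.   ]
   TRI [ 0.6854 -0.3259 -0.0067] [0.0107 0.0107]
sauce side 0.58 [268. 264.] [ 0.682 -0.076  0.   ]
sauce top 0.77 [294. 135.] [ 0.691 -0.075  0.   ]
sauce top 0.73 [323. 203.] [ 0.455 -0.169  0.   ]
sauce top 0.17 [366. 134.] [ 0.694 -0.326  0.   ]
   TRI [ 0.6871 -0.0768  0.0037] [0.0033 0.0033]
spoon side 0.68 [321. 235.] [ 0.703  0.187 -0.   ]
spoon side 0.42 [259. 215.] [ 0.449  0.116 -0.   ]
spoon top 0.79 [214. 136.] [0.688 0.202 0.   ]
   TRI [ 0.692   0.2031 -0.0135] [0.0002 0.0002]
```

Run:
```python
import cv2
for n in("side","top"):
    im=cv2.imread(f"pics/{n}0.png");cv2.imwrite(f"pics/{n}0b.png",cv2.resize(im,(800,600),interpolation=cv2.INTER_CUBIC))
```

```text
(no output)
```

View pics/side0b.png

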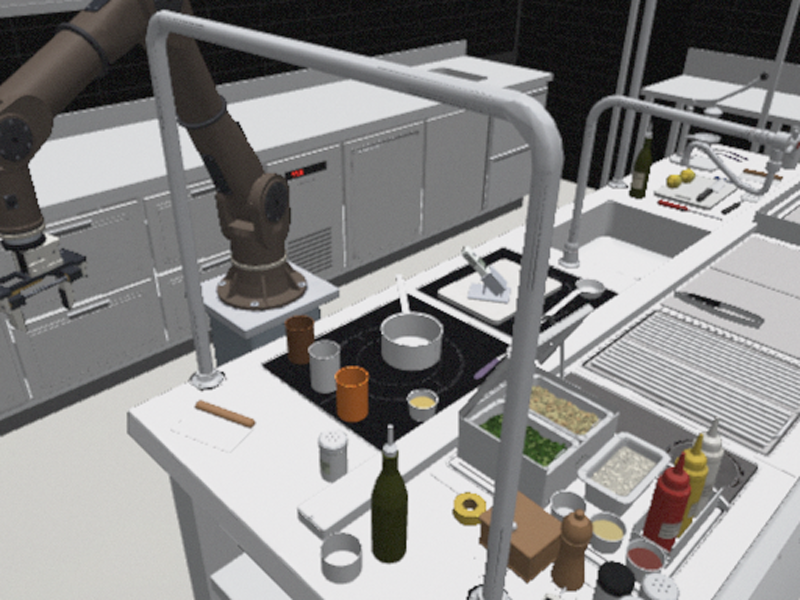

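View pics/top0b.png

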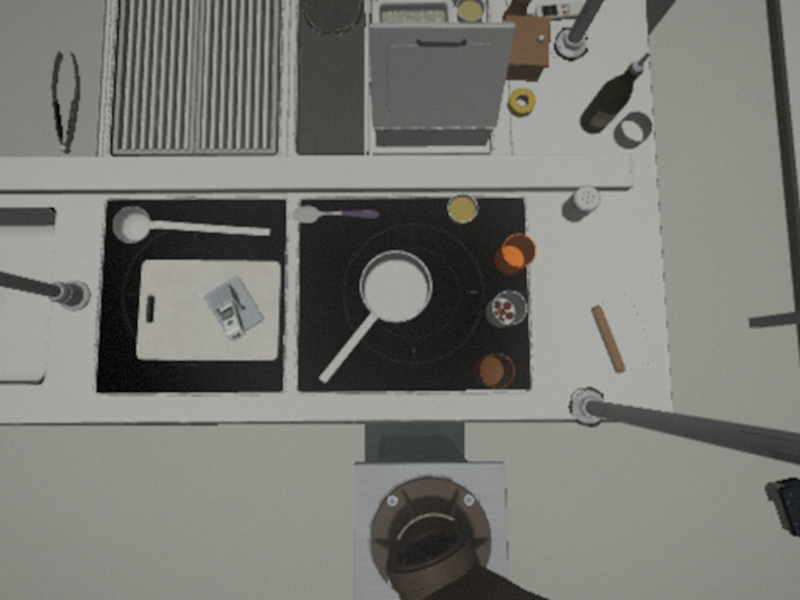

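The steel cup is the middle one of three: side view (325,366), top view (507,309), both on the 800-px scale. Brown (robot side) and orange (far side) look-alikes flank it. The post foot is at (588,403) in the top view, and the arm starts outside it. The pan is at (396,288) and the thermometer and holder at about (232,308).

I'll refine the positions and begin retracting the arm inside the post.

Emit:
{"method": "carry_out", "body": {"claw": [9.18,9.18,9.18,9.18,9.18,9.18,9.18,9.18], "delta_pos": [[0,-2,-3],[0,-3,-3],[0,-4,-3],[0,-4,-2],[0,-4,0],[0,-4,0],[0,-4,0],[0,0,0]], "angular": [[0,0,0],[0,0,0],[0,0,0],[0,0,0],[0,0,0],[0,0,0],[0,0,0],[0,0,0]]}}

```text
clock: 2.2
position: [0.0912, -0.3596, 0.3371]
ee_rot: [3.117, 0.39, 0.0]
force: [-0.4, -0.8, 0.3]
width: 1.005
gripper_force: 0.0
```

Run:
```python
from h import *
s=arm.observe();print(s["clock"],np.round(s["joints"],4).tolist(),np.round(s["position"],4),np.round(s["ee_rot"],4))
ims={n:arm.get_image(n) for n in("side","top")}
P={}
for n,im in ims.items():
    m=[r for r in arm.trace("cup",im)[:5]]
    for r in m:
        ys,xs=np.where(r["region"]);c=im["frame"][r["region"]].mean(0)
        print(n,round(r["conf"],2),"bbox",xs.min(),xs.max(),ys.min(),ys.max(),"rgb",np.round(c))
        q=[( (xs.min()+xs.max())/2+.5)/512,0]
for n,c in(("post top base",(376,259)),("post side",(132,243))):
    im=ims[n.split()[1]];print(n,onz(ray(im,(c[0]/512,c[1]/384)),0))
# fit upright cylinders r=.0345,h=.098 to each silhouette
from scipy.optimize import least_squares
def sil(im,x,y):
    a=np.linspace(0,2*np.pi,60);p=[proj(im,(x+.0345*np.cos(t),y+.0345*np.sin(t),z)) for t in a for z in(0,.098)]
    p=np.array(p);return np.r_[p.min(0),p.max(0)]
for x0 in((.35,-.13),(.47,-.168),(.57,-.178)):
    obs=[]
    for n,im in ims.items():
        best=None
        for r in arm.trace("cup",im):
            ys,xs=np.where(r["region"]);b=np.array([xs.min(),ys.min(),xs.max()+1,ys.max()+1]);d=abs(b-sil(im,*x0)).sum()
            if best is None or d<best[0]:best=(d,b)
        obs.append((im,best[1]))
        f1=least_squares(lambda v:sil(im,*v)-best[1],x0);print(n,np.round(f1.x,4),np.round(f1.fun,1))
    f=least_squares(lambda v:np.concatenate([sil(i,*v)-b for i,b in obs]),x0,loss="soft_l1");print("BOTH",np.round(f.x,4))
```

```text
2.2 [1.1968, -0.0765, -0.0171, 1.933, -0.0014, 1.2849, -0.1416] [ 0.0912 -0.3596  0.3371] [3.1172e+00 3.9020e-01 1.0000e-04]
side 0.96 bbox 183 200 201 233 rgb [70. 51. 39.]
side 0.91 bbox 197 216 219 251 rgb [119. 120. 121.]
side 0.72 bbox 214 234 235 270 rgb [126.  72.  35.]
top 0.83 bbox 310 336 186 208 rgb [85. 85. 82.]
top 0.82 bbox 316 342 149 174 rgb [110.  68.  41.]
top 0.77 bbox 304 328 227 247 rgb [74. 55. 42.]
top 0.6 bbox 359 383 118 141 rgb [120. 120. 118.]
post top base [ 0.26581543 -0.33937589  0.        ]
post side [ 0.26650633 -0.34223713  0.        ]
side [ 0.3436 -0.1286] [-1.1  0.3  1.2 -0.3]
top [ 0.3393 -0.1321] [-1.2 -0.8  1.1  0.8]
BOTH [ 0.3406 -0.1304]
side [ 0.4692 -0.1611] [-0.5 -0.8  0.5  0.7]
top [ 0.4659 -0.1587] [-0.3 -0.6  0.2  0.6]
BOTH [ 0.4666 -0.159 ]
side [ 0.5852 -0.1826] [-0.2 -0.3  0.2  0.2]
top [ 0.5832 -0.1821] [-0.3 -0.4  0.3  0.4]
BOTH [ 0.5839 -0.1821]
```

Emit:
{"method": "carry_out", "body": {"claw": [9.18,9.18,9.18,9.18,9.18,9.18,9.18,9.18,9.18,9.18,9.18,9.18,9.18,9.18,9.18], "delta_pos": [[0,-3,0],[0,-2,0],[0,0,0],[0,0,0],[0,0,0],[0,0,0],[0,0,0],[0,0,0],[0,0,0],[0,0,0],[0,0,0],[0,0,0],[0,0,0],[0,0,0],[0,0,0]], "angular": [[0,0,0],[0,0,0],[0,0,0.14],[0,0,0.14],[0,0,0.14],[0,0,0.14],[0,0,0.14],[0,0,0.14],[0,0,0.14],[0,0,0.14],[0,0,0.14],[0,0,0.14],[0,0,0.14],[0,0,0.03],[0,0,0]]}}

```text
clock: 4.2
position: [0.08, -0.3151, 0.3367]
ee_rot: [-2.483, 1.925, 0.0]
force: [0.2, -0.8, -0.3]
width: 1.0
gripper_force: 0.0
```

```bash
cat >> h.py <<'E'
def st():
    s=arm.observe();Rm=R.from_rotvec(s["ee_rot"]).as_matrix()
    print("t",round(float(s["clock"]),2),"q",np.round(s["joints"],4).tolist(),"p",np.round(s["position"],4).tolist(),"rv",np.round(s["ee_rot"],4).tolist(),"w",round(float(s["width"]),3),"F",np.round(s["force"],1).tolist(),"g",round(float(s["gripper_force"]),1))
    print("tool x,y,z:",np.round(Rm.T,2).tolist());return s
E
python3 -c "
from h import *;st()"
```

```text
t 4.2 q [1.3836, -0.1502, -0.1884, 1.9952, -0.0292, 1.2944, -1.6847] p [0.08, -0.3151, 0.3367] rv [-2.4825, 1.925, 0.0003] w 1.0 F [0.2, -0.8, -0.3] g 0.0
tool x,y,z: [[0.25, -0.97, -0.0], [-0.97, -0.25, -0.0], [-0.0, 0.0, -1.0]]
```

Emit:
{"method": "carry_out", "body": {"claw": [9.18,9.18,9.18,9.18,9.18,9.18,9.18,9.18,9.18,9.18,9.18], "delta_pos": [[-0.1,-1.6,0],[-0.23,-3.9,0],[-0.23,-3.9,0],[-0.23,-3.9,0],[-0.23,-3.9,0],[-0.23,-3.9,0],[-0.23,-3.9,0],[-0.23,-3.9,0],[-0.23,-3.9,0],[-0.1,-1.6,0],[0,0,0]], "angular": [[0,0,-0.05],[0,0,-0.12],[0,0,-0.12],[0,0,-0.12],[0,0,-0.12],[0,0,-0.12],[0,0,-0.12],[0,0,-0.12],[0,0,-0.12],[0,0,-0.05],[0,0,0]]}}

```text
clock: 5.3
position: [0.3141, -0.0807, 0.3369]
ee_rot: [3.116, -0.395, 0.001]
force: [-0.6, -0.5, 0.1]
width: 0.996
gripper_force: 0.0
```

Run:
```python
from h import *;from scipy.optimize import least_squares
s=st()
D=[([1.219,.4345,.025,1.5735,-.012,1.134,-.075],[.154,-.6055,.2265],[-3.116,-.389,.001]),
([1.1968,-.0765,-.0171,1.933,-.0014,1.2849,-.1416],[.0912,-.3596,.3371],[3.1172,.3902,.0001]),
([1.3836,-.1502,-.1884,1.9952,-.0292,1.2944,-1.6847],[.08,-.3151,.3367],[-2.4825,1.925,.0003]),
(s["joints"],s["position"],s["ee_rot"])]
def fk(q,p):
    ya,h,a,L1,e,L2,w,t,tw,bx,by=p
    s=SG
    T=np.array([bx,by,h]);Rm=R.from_euler("z",ya+s[0]*q[0])
    Rm=Rm*R.from_euler("y",q[1]);T=T+Rm.apply([a,0,0])*0
    Rm=Rm*R.from_euler("z",s[1]*q[2]);T=T+Rm.apply([e,0,L1])
    Rm=Rm*R.from_euler("y",q[3]);Rm=Rm*R.from_euler("z",s[2]*q[4]);T=T+Rm.apply([-w,0,L2])
    Rm=Rm*R.from_euler("y",q[5]);Rm=Rm*R.from_euler("z",s[3]*q[6]+tw);T=T+Rm.apply([a,0,t])
    return T,Rm
import itertools
best=[]
for SG in itertools.product([-1,1],repeat=4):
  for tw0 in(0,1.57,3.14,-1.57):
    def f(p):
        o=[]
        for q,x,r in D:
            T,Rm=fk(q,p);o+=list((T-x)*5)+list((Rm*R.from_rotvec(r).inv()).as_rotvec())
        return np.r_[o,(p[[2,4,6,9,10]])*.02]
    r=least_squares(f,[0,.35,0,.45,0,.45,0,.3,tw0,0,0]);best.append((r.cost,SG,np.round(r.x,4).tolist()))
best.sort(key=lambda b:b[0])
for b in best[:5]:print(b)
```

```text
t 5.3 q [0.9292, -0.1485, -0.6948, 1.9657, -0.0985, 1.2912, -1.5559] p [0.3141, -0.0807, 0.3369] rv [3.1164, -0.3952, 0.0005] w 0.996 F [-0.6, -0.5, 0.1] g 0.0
tool x,y,z: [[0.97, -0.25, 0.0], [-0.25, -0.97, 0.0], [0.0, -0.0, -1.0]]
(np.float64(8.002358819439784e-05), (-1, -1, -1, -1), [-0.0366, 25.4646, 0.0018, 0.4876, 0.0109, 0.3281, 0.2775, 25.7883, 1.5343, -0.0391, -0.0128])
(np.float64(8.002358819456687e-05), (-1, -1, -1, -1), [-0.0366, 25.4646, 0.0018, 0.4876, 0.0109, 0.3281, 0.2775, 25.7883, 1.5343, -0.0391, -0.0128])
(np.float64(8.00235881959616e-05), (-1, -1, -1, -1), [-0.0366, 25.4646, 0.0018, 0.4876, 0.0109, 0.3281, 0.2775, 25.7883, 1.5343, -0.0391, -0.0128])
(np.float64(8.002358819807757e-05), (-1, -1, -1, -1), [-0.0366, 25.4645, 0.0018, 0.4876, 0.0109, 0.3281, 0.2775, 25.7882, 1.5343, -0.0391, -0.0128])
(np.float64(0.020904031025283612), (-1, -1, 1, -1), [0.0195, 0.3236, -0.0162, 0.4249, -0.0024, 0.3522, 0.4116, 0.7077, 1.6109, -0.0571, 0.0286])
```

Emit:
{"method": "carry_out", "body": {"claw": [9.18,9.18,9.18,9.18,9.18,9.18,9.18,9.18,9.18,9.18,9.18,9.18,9.18,9.18,9.18,9.18,9.18,9.18], "delta_pos": [[0,0,-0.5],[0,0,-0.5],[0,0,-0.5],[0,0,-0.5],[0,0,-0.5],[0,0,-0.5],[0,0,-0.5],[0,0,-0.5],[0,0,-0.5],[0,0,-0.5],[0,0,-0.5],[0,0,-0.5],[0,0,-0.5],[3.5,3.5,0],[3.5,3.5,0],[3.5,3.5,0],[3,3,0],[0,0,0]], "angular": [[0,0,-0.14],[0,0,-0.14],[0,0,-0.14],[0,0,-0.14],[0,0,-0.14],[0,0,-0.14],[0,0,-0.14],[0,0,-0.14],[0,0,-0.14],[0,0,-0.14],[0,0,-0.14],[0,0,-0.14],[0,0,-0.14],[0,0,0],[0,0,0],[0,0,0],[0,0,0],[0,0,0]]}}

```text
clock: 7.1
position: [0.4526, 0.0528, 0.4006]
ee_rot: [-2.228, -2.21, -0.002]
force: [-0.5, -0.2, 0.7]
width: 1.005
gripper_force: 0.0
```

```bash
python3 -c "
from h import *;st()"
```

```text
t 7.1 q [0.4514, 0.1196, -0.7546, 1.609, 0.0788, 1.446, -0.3173] p [0.4526, 0.0528, 0.4006] rv [-2.2277, -2.2104, -0.0022] w 1.005 F [-0.5, -0.2, 0.7] g 0.0
tool x,y,z: [[0.01, 1.0, 0.0], [1.0, -0.01, -0.0], [-0.0, 0.0, -1.0]]
```

Emit:
{"method": "carry_out", "body": {"claw": [9.18,9.18,9.18,9.18,9.18], "delta_pos": [[0,0,0],[0,0,0],[0,0,0],[0,0,0],[0,0,0]], "angular": [[0,-0.13,0],[0,-0.13,0],[0,-0.13,0],[0,-0.13,0],[0,0,0]]}}

```text
clock: 7.6
position: [0.4496, 0.0519, 0.4]
ee_rot: [1.933, 1.925, -0.523]
force: [0.7, 0.8, -0.8]
width: 1.003
gripper_force: 0.0
```

```bash
python3 -c "
from h import *;st()"
```

```text
t 7.6 q [0.0602, 0.2642, -0.8179, 1.5958, 0.5602, 1.7456, -0.7901] p [0.4496, 0.0519, 0.4] rv [1.9329, 1.9245, -0.5231] w 1.003 F [0.7, 0.8, -0.8] g 0.0
tool x,y,z: [[0.0, 0.87, -0.5], [1.0, -0.01, -0.0], [-0.01, -0.5, -0.87]]
```

```bash
cat > fkm.py <<'E'
from h import *;from scipy.optimize import least_squares
D=[([1.219,.4345,.025,1.5735,-.012,1.134,-.075],[.154,-.6055,.2265],[-3.116,-.389,.001]),
([1.1968,-.0765,-.0171,1.933,-.0014,1.2849,-.1416],[.0912,-.3596,.3371],[3.1172,.3902,.0001]),
([1.3836,-.1502,-.1884,1.9952,-.0292,1.2944,-1.6847],[.08,-.3151,.3367],[-2.4825,1.925,.0003]),
([0.9292,-0.1485,-0.6948,1.9657,-0.0985,1.2912,-1.5559],[0.3141,-0.0807,0.3369],[3.1164,-0.3952,0.0005]),
([0.4514,0.1196,-0.7546,1.609,0.0788,1.446,-0.3173],[0.4526,0.0528,0.4006],[-2.2277,-2.2104,-0.0022]),
([0.0602,0.2642,-0.8179,1.5958,0.5602,1.7456,-0.7901],[0.4496,0.0519,0.4],[1.9329,1.9245,-0.5231])]
def fk(q,p,full=False):
    ya,h,a1,L1,e,L2,w,t,tw,bx,by,a2=p
    T=np.array([bx,by,h]);Rm=R.from_euler("z",ya-q[0])
    T=T+Rm.apply([a1,0,0]);Rm=Rm*R.from_euler("y",q[1])
    Rm=Rm*R.from_euler("z",-q[2]);T=T+Rm.apply([e,0,L1]);E=T
    Rm=Rm*R.from_euler("y",q[3]);Rm=Rm*R.from_euler("z",-q[4]);T=T+Rm.apply([w,0,L2]);W=T
    Rm=Rm*R.from_euler("y",q[5]);T=T+Rm.apply([a2,0,0]);Rm=Rm*R.from_euler("z",-q[6]+tw);T=T+Rm.apply([0,0,t])
    return (T,Rm,E,W) if full else (T,Rm)
def f(p):
    o=[]
    for q,x,r in D:
        T,Rm=fk(q,p);o+=list((T-x)*5)+list((Rm*R.from_rotvec(r).inv()).as_rotvec())
    return np.r_[o,(p[[0,2,4,6,9,10,11]])*.005]
sol=least_squares(f,[0,.35,0,.45,0,.45,0,.3,1.57,0,0,0])
P=sol.x
LO=np.array([-2.62,-.44,-1.27,.08,-1.32,.12,-2.74]);HI=np.array([2.62,2.09,1.32,2.57,4.46,2,2.74])
def ik(x,Rt,q0,w=.02):
    def g(q):
        T,Rm=fk(q,P);return np.r_[(T-x)*10,(Rm*Rt.inv()).as_rotvec()*2,w*(q-q0)]
    r=least_squares(g,np.clip(q0,LO+.01,HI-.01),bounds=(LO,HI));T,Rm=fk(r.x,P)
    return r.x,np.linalg.norm(T-x),np.linalg.norm((Rm*Rt.inv()).as_rotvec())
E
cat > frame.py <<'E'
from fkm import *
def Rt(az,pitch,roll=0):  # tool z azimuth az deg, pitch down deg, tool y horizontal (=+x when az=-90)
    a,p=np.radians([az,pitch]);z=np.array([np.cos(a)*np.cos(p),np.sin(a)*np.cos(p),-np.sin(p)])
    y=np.array([-np.sin(a),np.cos(a),0]);return R.from_matrix(np.c_[np.cross(y,z),y,z])*R.from_euler("z",roll,degrees=True)
E
python3 - <<'E'
from frame import *
print(np.round(P,4),sol.cost)
for d in D:print(np.round((fk(d[0],P)[0]-d[1])*1000,1),np.round((fk(d[0],P)[1]*R.from_rotvec(d[2]).inv()).as_rotvec(),3))
q=np.array(D[-1][0])
def go(name,g,az,pi,ro):
    global q
    r=Rt(az,pi,ro);x=np.array(g)+r.as_matrix()[:,2]*.019
    q,e,a=ik(x,r,q);T,Rm,E,W=fk(q,P,True);print(name,np.round(q,2),"err",round(e,4),round(a,3),"elb",np.round(E,2),"wr",np.round(W,2))
go("hi60",[.45,.05,.4],-95,60,0)
go("hi30",[.47,.0,.3],-95,30,0)
go("pre",[.477,-.04,.16],-95,30,0)
go("grasp",[.467,-.159,.075],-95,30,0)
go("lift",[.467,-.159,.25],-95,30,0)
go("pour0",[.52,.035,.2],-95,30,0)
qs=q
for ro in(-45,-90,-135,-180):go(f"roll{ro}",[.52,.035,.17],-95,30,ro)
q=qs
for ro in(45,90,135,180):go(f"roll{ro}",[.52,.035,.17],-95,30,ro)
E
```

```text
[-4.9400e-02  2.8450e-01  3.7600e-02  5.7200e-01  6.7000e-03  4.0840e-01
  4.3300e-02  3.6070e-01  1.5226e+00 -3.0000e-02 -1.0000e-04  2.3000e-03] 0.001939673640423687
[-4.6 -2.2  1.3] [-0.001 -0.001 -0.001]
[5.4 3.5 0.9] [-0.    -0.    -0.001]
[ 3.3 -3.5  0.4] [ 0.     0.    -0.001]
[-4.3 -0.  -0.8] [-0.    -0.    -0.001]
[ 0.2  1.8 -3.4] [ 0.    -0.    -0.001]
[0.1 0.4 1.6] [ 0.001  0.024 -0.008]
hi60 [ 0.07  0.27 -0.8   1.63  0.56  1.71 -0.87] err 0.0 0.0 elb [ 0.16 -0.02  0.83] wr [0.47 0.22 0.7 ]
hi30 [-0.21  0.59 -0.63  1.81  0.87  1.85 -1.23] err 0.0 0.0 elb [0.32 0.06 0.76] wr [0.5  0.3  0.47]
pre [-0.19  0.79 -0.58  1.93  0.98  1.66 -1.44] err 0.0 0.0 elb [0.41 0.07 0.68] wr [0.5  0.26 0.33]
grasp [-0.04  0.91 -0.51  2.08  1.19  1.5  -1.58] err 0.0 0.0 elb [0.46 0.   0.63] wr [0.49 0.14 0.24]
lift [ 0.02  0.58 -0.59  2.02  1.05  1.62 -1.24] err 0.0 0.0 elb [ 0.33 -0.02  0.76] wr [0.49 0.14 0.42]
pour0 [-0.27  0.8  -0.59  1.72  0.94  1.8  -1.33] err 0.0 0.0 elb [0.41 0.1  0.68] wr [0.55 0.33 0.37]
roll-45 [-0.19  0.89 -0.74  1.73  0.99  1.87 -0.65] err 0.0 0.0 elb [0.45 0.07 0.64] wr [0.55 0.33 0.34]
roll-90 [-0.11  0.95 -0.9   1.73  1.04  1.98  0.07] err 0.0 0.0 elb [0.47 0.04 0.62] wr [0.55 0.33 0.34]
roll-135 [-0.1   0.96 -0.93  1.73  1.05  2.    0.84] err 0.0 0.0 elb [0.48 0.03 0.61] wr [0.55 0.33 0.34]
roll-180 [-0.1   0.96 -0.93  1.73  1.05  2.    1.63] err 0.0 0.0 elb [0.48 0.03 0.61] wr [0.55 0.33 0.34]
roll45 [-0.37  0.81 -0.42  1.73  0.9   1.68 -2.09] err 0.0 0.0 elb [0.4  0.15 0.68] wr [0.55 0.33 0.34]
roll90 [-0.55  0.78 -0.1   1.72  0.8   1.53 -2.74] err 0.0 0.0 elb [0.36 0.22 0.69] wr [0.55 0.33 0.34]
roll135 [-1.14  1.09  1.07  1.67  0.1   1.14 -2.74] err 0.0 0.0 elb [0.23 0.48 0.55] wr [0.55 0.33 0.34]
roll180 [-1.13  1.1   1.32  1.72 -0.27  1.07 -2.74] err 0.0198 0.443 elb [0.23 0.48 0.54] wr [0.55 0.26 0.4 ]
```

```bash
cat >> frame.py <<'E'
def plan(g,Rtar,n,p0=None,R0=None,claw=9.18):
    s=arm.observe();p=np.array(s["position"]) if p0 is None else p0;Rc=R.from_rotvec(s["ee_rot"]) if R0 is None else R0
    x=np.array(g)+Rtar.as_matrix()[:,2]*.019
    rv=(Rc.inv()*Rtar).as_rotvec();st_=(x-p)/n;dp=[];
    for i in range(n):
        dp.append(np.round(Rc.inv().apply(st_)*100,2).tolist());Rc=Rc*R.from_rotvec(rv/n)
    print("n",n,"step mm",round(np.linalg.norm(st_)*1000,1),"ang/row",np.round(rv/n,4).tolist(),"deg",round(np.degrees(np.linalg.norm(rv/n)),1));print(dp)
    return x,Rtar
E
python3 - <<'E'
from frame import *
r=Rt(-95,30);x,_=plan([.476,-.055,.135],r,10)
plan([.467,-.159,.075],r,6,x,r)
E
```

```text
n 10 step mm 30.2 ang/row [0.0055, -0.0523, 0.0062] deg 3.0
[[0.31, 0.27, 2.99], [0.46, 0.28, 2.97], [0.62, 0.3, 2.94], [0.77, 0.31, 2.9], [0.93, 0.32, 2.86], [1.08, 0.33, 2.8], [1.22, 0.34, 2.74], [1.37, 0.34, 2.67], [1.51, 0.35, 2.59], [1.64, 0.35, 2.51]]
n 6 step mm 20.1 ang/row [0.0, 0.0, 0.0] deg 0.0
[[-0.0, 0.0, 2.01], [-0.0, 0.0, 2.01], [-0.0, 0.0, 2.01], [-0.0, 0.0, 2.01], [-0.0, 0.0, 2.01], [-0.0, 0.0, 2.01]]
```

Emit:
{"method": "carry_out", "body": {"claw": [9.18,9.18,9.18,9.18,9.18,9.18,9.18,9.18,9.18,9.18,9.18,9.18], "delta_pos": [[0.3,0.3,3],[0.45,0.3,3],[0.6,0.3,2.95],[0.75,0.3,2.9],[0.95,0.3,2.85],[1.1,0.35,2.8],[1.2,0.35,2.75],[1.35,0.35,2.65],[1.5,0.35,2.6],[1.65,0.35,2.5],[0,0,0],[0,0,0]], "angular": [[0.0055,-0.052,0.006],[0.0055,-0.052,0.006],[0.0055,-0.052,0.006],[0.0055,-0.052,0.006],[0.0055,-0.052,0.006],[0.0055,-0.052,0.006],[0.0055,-0.052,0.006],[0.0055,-0.052,0.006],[0.0055,-0.052,0.006],[0.0055,-0.052,0.006],[0,0,0],[0,0,0]]}}

```text
clock: 8.8
position: [0.4757, -0.0736, 0.1271]
ee_rot: [1.676, 1.524, -0.959]
force: [-0.5, 0.3, 1.0]
width: 0.999
gripper_force: 0.0
```

Run:
```python
from frame import *
s=st();r=Rt(-95,30);plan([.467,-.159,.075],r,6)
for n in("side","top"):cv2.imwrite(f"pics/{n}1.png",cv2.resize(arm.get_image(n)["frame"][130:300,120:380,::-1],(780,510),interpolation=cv2.INTER_CUBIC))
```

```text
t 8.8 q [-0.1526, 0.7886, -0.565, 1.9209, 0.9639, 1.6504, -1.3869] p [0.4757, -0.0736, 0.1271] rv [1.6764, 1.5235, -0.9586] w 0.999 F [-0.5, 0.3, 1.0] g 0.0
tool x,y,z: [[0.05, 0.5, -0.86], [1.0, -0.09, 0.0], [-0.08, -0.86, -0.51]]
n 6 step mm 19.9 ang/row [-0.0011, -0.0013, -0.0008] deg 0.1
[[0.02, -0.01, 1.99], [0.02, -0.01, 1.99], [0.03, -0.01, 1.99], [0.03, -0.01, 1.99], [0.03, -0.02, 1.99], [0.03, -0.02, 1.99]]
```

View pics/top1.png

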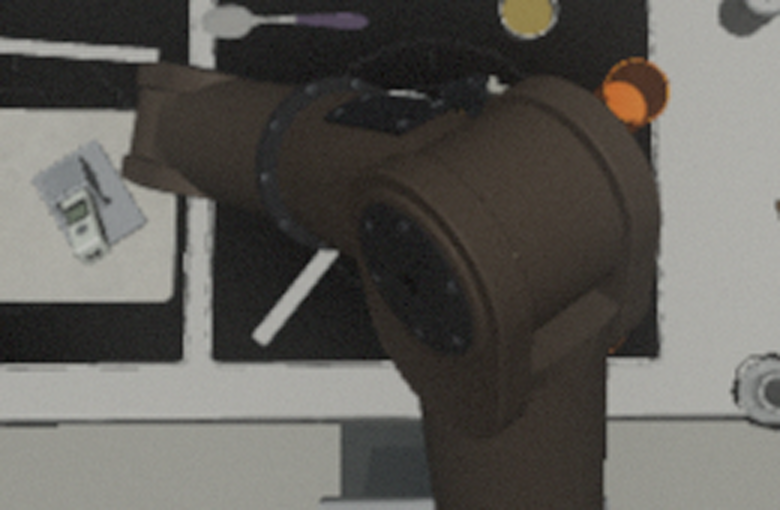

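The top view is blocked by the elbow, and the pan handle, thermometer and orange cup are clear. The tool pose matches the plan, so I'll go in.

Emit:
{"method": "carry_out", "body": {"claw": [9.18,9.18,9.18,9.18,9.18,9.18,9.18,9.18], "delta_pos": [[0,0,2],[0,0,2],[0,0,2],[0,0,2],[0,0,2],[0.1,-0.1,2],[0,0,0],[0,0,0]], "angular": [[0,0,0],[0,0,0],[0,0,0],[0,0,0],[0,0,0],[0,0,0],[0,0,0],[0,0,0]]}}

```text
clock: 9.7
position: [0.4653, -0.1756, 0.065]
ee_rot: [1.675, 1.523, -0.957]
force: [-0.3, -0.5, -0.2]
width: 1.002
gripper_force: 0.0
```

Run:
```python
from frame import *
s=st();print(np.array(s["position"])-.019*R.from_rotvec(s["ee_rot"]).as_matrix()[:,2])
cv2.imwrite("pics/side2.png",cv2.resize(arm.get_image("side")["frame"][150:300,140:340,::-1],(800,600),interpolation=cv2.INTER_CUBIC))
```

```text
t 9.7 q [-0.0251, 0.853, -0.4963, 2.0458, 1.1323, 1.5005, -1.4535] p [0.4653, -0.1756, 0.065] rv [1.6745, 1.5232, -0.9572] w 1.002 F [-0.3, -0.5, -0.2] g 0.0
tool x,y,z: [[0.05, 0.5, -0.86], [1.0, -0.09, 0.0], [-0.08, -0.86, -0.51]]
[ 0.46680889 -0.1593227   0.07458477]
```

View pics/side2.png

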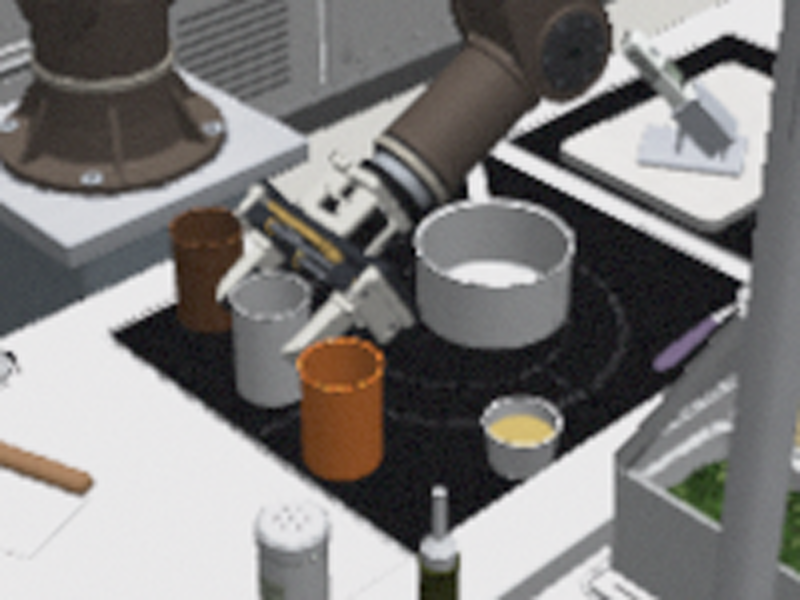

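The fingers straddle the grey cup at (270,330), clear of the brown (210,265) and orange (340,400) cups. I'll close and lift a little.

Emit:
{"method": "carry_out", "body": {"claw": [6,6,6,6,6,6,6,6,6,6,6,6,6], "delta_pos": [[0,0,0],[0,0,0],[0,0,0],[0,0,0],[0,0,0],[0,0,0],[0,0,0],[-0.5,0,-0.3],[-1,0,-0.6],[-1,0,-0.6],[-1,0,-0.6],[-0.5,0,-0.3],[0,0,0]], "angular": [[0,0,0],[0,0,0],[0,0,0],[0,0,0],[0,0,0],[0,0,0],[0,0,0],[0,0,0],[0,0,0],[0,0,0],[0,0,0],[0,0,0],[0,0,0]], "force": 30}}

```text
clock: 11.05
position: [0.466, -0.1746, 0.113]
ee_rot: [1.675, 1.522, -0.954]
force: [-0.3, -0.7, -2.6]
width: 0.732
gripper_force: 30.0
```

Run:
```python
from frame import *
s=st();r=Rt(-95,30)
x,r=plan([.475,-.15,.19],r,5)
x,r=plan([.52,.035,.19],r,6,x,r)
im=arm.get_image("side")
for l in("pan_middle","pan"):
    for q in arm.place_of(l,im)[:1]:print(l,q["conf"],onz(ray(im,q["centre"]),.003))
```

```text
t 11.05 q [-0.0116, 0.7624, -0.5183, 2.043, 1.0926, 1.5336, -1.3756] p [0.466, -0.1746, 0.113] rv [1.6748, 1.522, -0.9537] w 0.732 F [-0.3, -0.7, -2.6] g 30.0
tool x,y,z: [[0.05, 0.5, -0.86], [1.0, -0.09, 0.0], [-0.08, -0.86, -0.51]]
n 5 step mm 13.7 ang/row [-0.0004, -0.0015, -0.0014] deg 0.1
[[-1.07, 0.14, -0.84], [-1.08, 0.14, -0.83], [-1.08, 0.14, -0.83], [-1.08, 0.14, -0.83], [-1.08, 0.14, -0.83]]
n 6 step mm 31.7 ang/row [0.0, 0.0, 0.0] deg 0.0
[[1.57, 0.48, -2.72], [1.57, 0.48, -2.72], [1.57, 0.48, -2.72], [1.57, 0.48, -2.72], [1.57, 0.48, -2.72], [1.57, 0.48, -2.72]]
pan_middle 0.6 [0.53242721 0.06172614 0.003     ]
pan 0.61 [0.43883845 0.11246962 0.003     ]
```

Emit:
{"method": "carry_out", "body": {"claw": [6,6,6,6,6,6,6,6,6,6,6,6,6,6,6], "delta_pos": [[-1.1,0.15,-0.8],[-1.1,0.15,-0.8],[-1.1,0.15,-0.8],[-1.1,0.15,-0.8],[-1.1,0.15,-0.8],[0.8,0.2,-1.4],[1.6,0.5,-2.7],[1.6,0.5,-2.7],[1.6,0.5,-2.7],[1.6,0.5,-2.7],[1.6,0.5,-2.7],[0.8,0.2,-1.4],[0.5,0,0.5],[0,0,0],[0,0,0]], "angular": [[0,0,0],[0,0,0],[0,0,0],[0,0,0],[0,0,0],[0,0,0],[0,0,0],[0,0,0],[0,0,0],[0,0,0],[0,0,0],[0,0,0],[0,0,0],[0,0,0],[0,0,0]]}}

```text
clock: 12.7
position: [0.5194, 0.0146, 0.1723]
ee_rot: [1.673, 1.523, -0.958]
force: [-0.1, -0.3, -2.8]
width: 0.728
gripper_force: 30.0
```

Run:
```python
from frame import *
s=st();z=R.from_rotvec(s["ee_rot"]).as_matrix()[:,2];print("g",np.array(s["position"])-.019*z)
im=arm.get_image("side");b=arm.trace("pan",im)
from scipy.optimize import least_squares
for k in b[:1]:
    ys,xs=np.where(k["region"]);print(k["conf"],xs.min(),xs.max(),ys.min(),ys.max(),len(xs))
    # body columns: rows below where handle absent; use right and left extents of body and bottom
    for c in range(0,0):pass
for k in arm.place_of("pan_middle",im)[:1]:print(k["conf"],onz(ray(im,k["centre"]),.003))
```

```text
t 12.7 q [-0.2639, 0.8014, -0.5698, 1.6979, 0.9039, 1.8057, -1.2888] p [0.5194, 0.0146, 0.1723] rv [1.6735, 1.5226, -0.9576] w 0.728 F [-0.1, -0.3, -2.8] g 30.0
tool x,y,z: [[0.05, 0.5, -0.86], [1.0, -0.09, 0.0], [-0.08, -0.86, -0.5]]
g [0.5209338  0.0309636  0.18193263]
0.91 244 282 201 237 1017
0.8 [0.51560117 0.05467729 0.003     ]
```

Emit:
{"method": "carry_out", "body": {"claw": [6,6,6,6,6,6,6,6,6,6,6,6,6,6,6,6,6,6,6,6], "delta_pos": [[0,0,0],[0,0,0],[0,0,0],[0,0,0],[0,0,0],[0,0,0],[0,0,0],[0,0,0],[0,0,0],[0,0,0],[0,0,0],[0,0,0],[0,0,0],[0,0,0],[0,0,0],[0,0,0],[0,0,0],[0,0,0],[0,0,0],[0,0,0]], "angular": [[0,0,-0.14],[0,0,-0.14],[0,0,-0.14],[0,0,-0.14],[0,0,-0.14],[0,0,-0.14],[0,0,-0.14],[0,0,-0.14],[0,0,-0.14],[0,0,-0.14],[0,0,-0.14],[0,0,-0.14],[0,0,-0.14],[0,0,-0.14],[0,0,-0.14],[0,0,-0.14],[0,0,-0.14],[0,0,-0.14],[0,0,-0.14],[0,0,-0.14]]}}

```text
clock: 14.85
position: [0.5198, 0.0146, 0.1729]
ee_rot: [1.239, -1.934, 1.039]
force: [-0.3, -0.7, -1.0]
width: 0.736
gripper_force: 30.0
```

Emit:
{"method": "carry_out", "body": {"claw": [6,6,6,6,6,6,6,6], "delta_pos": [[0,0,0],[0,0,0],[0,0,0],[0,0,0],[0,0,0],[0,0,0],[0,0,0],[0,0,0]], "angular": [[0,0,-0.14],[0,0,-0.14],[0,0,0],[0,0,0],[0,0,0],[0,0,0],[0,0,0],[0,0,0]]}}

```text
clock: 15.65
position: [0.5198, 0.0153, 0.1725]
ee_rot: [1.456, -1.704, 0.896]
force: [-0.2, 0.3, -2.5]
width: 0.732
gripper_force: 30.0
```

Run:
```python
from frame import *
s=st()
Rc=R.from_rotvec(s["ee_rot"]);R0=Rt(-95,30);print("cup axis",(Rc*R0.inv()).apply([0,0,1]))
cv2.imwrite("pics/side3.png",cv2.resize(arm.get_image("side")["frame"][150:300,140:340,::-1],(800,600),interpolation=cv2.INTER_CUBIC))
```

```text
t 15.65 q [-0.0996, 0.9075, -0.8684, 1.6819, 1.009, 1.9847, 1.6795] p [0.5198, 0.0153, 0.1725] rv [1.4563, -1.704, 0.8964] w 0.732 F [-0.2, 0.3, -2.5] g 30.0
tool x,y,z: [[-0.11, -0.5, 0.86], [-0.99, 0.12, -0.06], [-0.08, -0.86, -0.51]]
cup axis [ 0.13530689  0.85980716 -0.49236541]
```

View pics/side3.png

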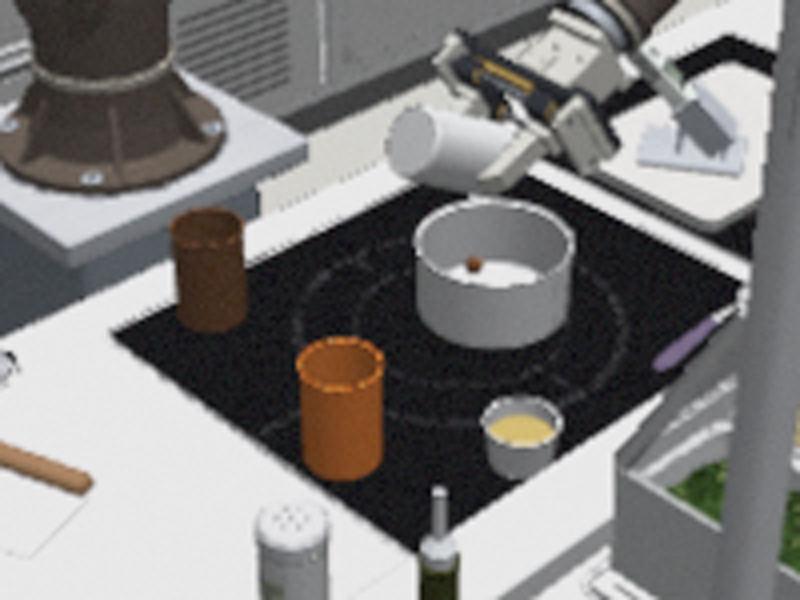

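One nut shows in the pan at (473,265), and the rest may be hidden behind the near wall. I'll tip a bit further and shake to make sure the cup empties.

Emit:
{"method": "carry_out", "body": {"claw": [6,6,6,6,6,6,6,6,6,6,6,6,6,6], "delta_pos": [[0,0,0],[0,0,0],[0,0,0],[0,0,0],[0.6,0,0],[-1.2,0,0],[1.2,0,0],[-0.6,0,0],[0,0,0],[0,0,0],[0,0,0],[0,0,0],[0,0,0],[0,0,0]], "angular": [[0,0.06,0],[0,0.06,0],[0,0.06,0],[0,0.06,0],[0,0,0],[0,0,0],[0,0,0],[0,0,0],[0,0,0],[0,0,0],[0,-0.06,0],[0,-0.06,0],[0,-0.06,0],[0,-0.06,0]]}}

```text
clock: 17.1
position: [0.5198, 0.0153, 0.1725]
ee_rot: [1.459, -1.705, 0.895]
force: [-0.6, 0.3, -1.3]
width: 0.733
gripper_force: 30.0
```

Run:
```python
from frame import *
s=st()
im=arm.get_image("side")
for n in("side",):
    for r in arm.look_for("nut0",im):print(round(r["conf"],2),np.round(np.array(r["centre"])*[512,384]))
q=np.array(s["joints"])
def go(name,g,az,pi,ro):
    global q
    r=Rt(az,pi,ro);x=np.array(g)+r.as_matrix()[:,2]*.019
    q,e,a=ik(x,r,q);T,Rm,E,W=fk(q,P,True);print(name,np.round(q,2),"err",round(e,4),round(a,3),"elb",np.round(E,2),"wr",np.round(W,2))
go("unroll",[.5,-.05,.25],-95,30,0)
go("up",[.44,-.2,.22],-95,30,0)
for p in([.38,-.26,.077],[.42,-.27,.077],[.47,-.28,.077],[.467,-.159,.077]):
    q1=q.copy();go(f"put{p}",p,-95,30,0);q=q1
```

```text
t 17.1 q [-0.2399, 0.8107, -0.6105, 1.6955, 0.9172, 1.8252, 1.7776] p [0.5198, 0.0153, 0.1725] rv [1.4585, -1.7054, 0.8946] w 0.733 F [-0.6, 0.3, -1.3] g 30.0
tool x,y,z: [[-0.11, -0.5, 0.86], [-0.99, 0.12, -0.06], [-0.08, -0.86, -0.51]]
unroll [-0.58  0.61  0.09  1.84  0.81  1.44 -1.  ] err 0.0 0.0 elb [0.29 0.19 0.75] wr [0.53 0.25 0.42]
up [-0.42  0.57  0.15  2.13  1.    1.17 -1.13] err 0.0 0.0 elb [0.3  0.12 0.76] wr [0.47 0.1  0.39]
put[0.38, -0.26, 0.077] [-0.3   0.87  0.11  2.36  1.35  0.95 -1.69] err 0.0 0.0 elb [0.44 0.12 0.65] wr [0.41 0.04 0.25]
put[0.42, -0.27, 0.077] [-0.29  0.87  0.15  2.25  1.31  0.94 -1.56] err 0.0 0.0 elb [0.44 0.11 0.65] wr [0.45 0.03 0.25]
put[0.47, -0.28, 0.077] [-0.27  0.88  0.18  2.12  1.25  0.95 -1.41] err 0.0 0.0 elb [0.44 0.11 0.64] wr [0.5  0.02 0.25]
put[0.467, -0.159, 0.077] [-0.46  0.88  0.12  2.07  1.02  1.06 -1.36] err 0.0 0.0 elb [0.41 0.19 0.65] wr [0.49 0.14 0.25]
```

Run:
```python
from frame import *
s=arm.observe();q=np.array(s["joints"])
def go(name,g,az,pi,ro):
    global q
    r=Rt(az,pi,ro);x=np.array(g)+r.as_matrix()[:,2]*.019
    q,e,a=ik(x,r,q,.1);T,Rm,E,W=fk(q,P,True);print(name,np.round(q,2),"err",round(e,4),round(a,3),"elb",np.round(E,2),"wr",np.round(W,2))
go("unroll",[.5,-.02,.24],-95,30,-90)
go("unroll",[.5,-.05,.25],-95,30,0)
go("mid",[.45,-.2,.24],-120,30,0)
go("over",[.41,-.29,.2],-120,30,0)
go("put",[.41,-.29,.077],-120,30,0)
p,Rc=np.array(s["position"]),R.from_rotvec(s["ee_rot"])
# unroll: 23 rows of +0.1343 about tool z, translating
print((Rc.inv()*Rt(-95,30,-179)).as_rotvec())
x=np.array([.5,-.06,.25]);print("body shift for unroll start",Rc.inv().apply((x-p)*100))
```

```text
unroll [-0.37  0.64 -0.3   1.81  0.87  1.63  0.41] err 0.0003 0.004 elb [0.34 0.12 0.74] wr [0.53 0.28 0.41]
unroll [-0.54  0.61  0.05  1.84  0.82  1.46 -1.02] err 0.0003 0.005 elb [0.29 0.18 0.75] wr [0.53 0.25 0.42]
mid [-0.29  0.66  0.16  1.78  0.71  1.48 -1.  ] err 0.0 0.001 elb [0.35 0.09 0.73] wr [0.6  0.06 0.41]
over [-0.17  0.68  0.2   1.91  0.81  1.28 -1.05] err 0.0001 0.001 elb [0.37 0.05 0.72] wr [ 0.56 -0.03  0.37]
put [-0.17  0.9   0.19  1.92  0.83  1.12 -1.22] err 0.0001 0.001 elb [0.46 0.06 0.63] wr [ 0.56 -0.03  0.25]
[ 0.00332107  0.00884529 -0.05249503]
body shift for unroll start [10.48146678  0.61552138  2.69693623]
```

Emit:
{"method": "carry_out", "body": {"claw": [6,6,6,6,6,6,6,6,6,6,6,6,6,6,6,6,6,6,6,6], "delta_pos": [[2,0.1,0.5],[3,0.2,0.8],[3,0.2,0.8],[2.5,0.1,0.6],[0,0,0],[0,0,0],[0,0,0],[0,0,0],[0,0,0],[0,0,0],[0,0,0],[0,0,0],[0,0,0],[0,0,0],[0,0,0],[0,0,0],[0,0,0],[0,0,0],[0,0,0],[0,0,0]], "angular": [[0,0,0],[0,0,0],[0,0,0.14],[0,0,0.14],[0,0,0.14],[0,0,0.14],[0,0,0.14],[0,0,0.14],[0,0,0.14],[0,0,0.14],[0,0,0.14],[0,0,0.14],[0,0,0.14],[0,0,0.14],[0,0,0.14],[0,0,0.14],[0,0,0.14],[0,0,0.14],[0,0,0.14],[0,0,0.14]]}}

```text
clock: 19.2
position: [0.4965, -0.0587, 0.2481]
ee_rot: [1.263, 2.036, -1.23]
force: [1.6, 0.4, -2.4]
width: 0.734
gripper_force: 30.0
```

Emit:
{"method": "carry_out", "body": {"claw": [6,6,6,6,6], "delta_pos": [[0,0,0],[0,0,0],[0,0,0],[0,0,0],[0,0,0]], "angular": [[0,0,0.14],[0,0,0.14],[0,0,0.14],[0,0,0.14],[0,0,0]]}}

```text
clock: 19.7
position: [0.4965, -0.0585, 0.2482]
ee_rot: [1.674, 1.521, -0.956]
force: [0.6, 0.1, -1.5]
width: 0.733
gripper_force: 30.0
```

Run:
```python
from frame import *
s=st()
x,r=plan([.45,-.2,.24],Rt(-120,30),8)
x,r=plan([.41,-.29,.19],r,4,x,r)
for n in("side","top"):
    im=arm.get_image(n)
    for k in arm.look_for("nut0",im):print(n,round(k["conf"],2),np.round(np.array(k["centre"])*[512,384]))
```

```text
t 19.7 q [-0.4679, 0.5551, -0.1168, 1.8316, 0.7938, 1.5987, -1.0327] p [0.4965, -0.0585, 0.2482] rv [1.6737, 1.5205, -0.9563] w 0.733 F [0.6, 0.1, -1.5] g 30.0
tool x,y,z: [[0.05, 0.5, -0.86], [1.0, -0.09, 0.0], [-0.08, -0.86, -0.5]]
n 8 step mm 20.8 ang/row [0.0468, -0.0007, 0.0266] deg 3.1
[[-0.82, -0.5, 1.84], [-0.83, -0.39, 1.86], [-0.84, -0.28, 1.88], [-0.84, -0.17, 1.89], [-0.85, -0.06, 1.9], [-0.84, 0.05, 1.9], [-0.84, 0.16, 1.89], [-0.83, 0.27, 1.88]]
n 4 step mm 27.6 ang/row [0.0, 0.0, 0.0] deg 0.0
[[-0.14, 0.26, 2.75], [-0.14, 0.26, 2.75], [-0.14, 0.26, 2.75], [-0.14, 0.26, 2.75]]
```

Emit:
{"method": "carry_out", "body": {"claw": [6,6,6,6,6,6,6,6,6,6,6,6,6,6], "delta_pos": [[-0.8,-0.5,1.85],[-0.85,-0.4,1.85],[-0.85,-0.3,1.9],[-0.85,-0.2,1.9],[-0.85,-0.05,1.9],[-0.85,0.05,1.9],[-0.85,0.15,1.9],[-0.8,0.25,1.9],[-0.15,0.25,2.75],[-0.15,0.25,2.75],[-0.15,0.25,2.75],[-0.15,0.25,2.75],[0,0,0],[0,0,0]], "angular": [[0.047,0,0.0266],[0.047,0,0.0266],[0.047,0,0.0266],[0.047,0,0.0266],[0.047,0,0.0266],[0.047,0,0.0266],[0.047,0,0.0266],[0.047,0,0.0266],[0,0,0],[0,0,0],[0,0,0],[0,0,0],[0,0,0],[0,0,0]]}}

```text
clock: 21.3
position: [0.399, -0.306, 0.1793]
ee_rot: [2.051, 1.181, -1.18]
force: [0.6, -0.0, -1.7]
width: 0.738
gripper_force: 30.0
```

Run:
```python
from frame import *
s=st()
x,r=plan([.41,-.29,.082],Rt(-120,30),6)
cv2.imwrite("pics/side4.png",cv2.resize(arm.get_image("side")["frame"][150:300,110:310,::-1],(800,600),interpolation=cv2.INTER_CUBIC))
```

```text
t 21.3 q [-0.0898, 0.6243, 0.0686, 1.945, 0.8071, 1.372, -1.0582] p [0.399, -0.306, 0.1793] rv [2.051, 1.181, -1.1801] w 0.738 F [0.6, -0.0, -1.7] g 30.0
tool x,y,z: [[0.25, 0.44, -0.86], [0.86, -0.5, -0.0], [-0.44, -0.74, -0.5]]
n 6 step mm 17.8 ang/row [-0.0011, -0.0009, 0.0003] deg 0.1
[[1.56, 0.03, 0.86], [1.56, 0.03, 0.86], [1.56, 0.03, 0.85], [1.56, 0.03, 0.85], [1.56, 0.03, 0.85], [1.56, 0.03, 0.85]]
```

View pics/side4.png

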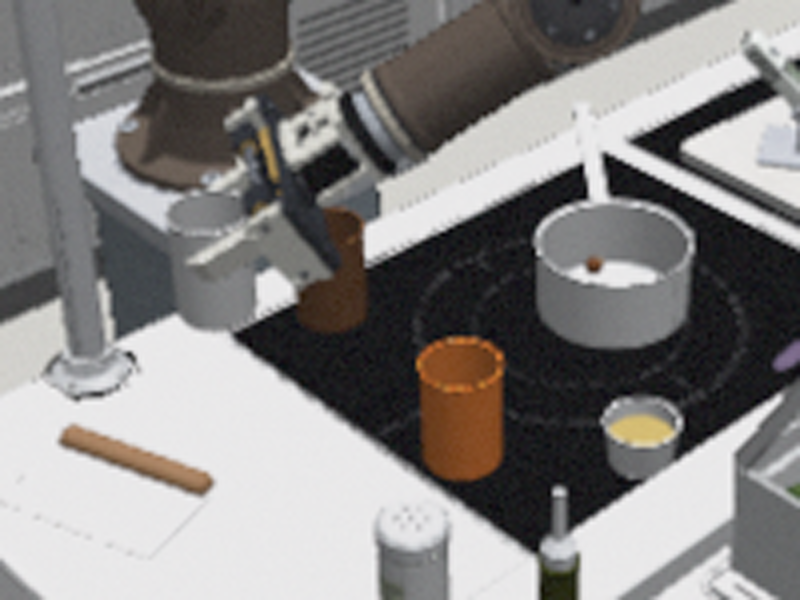

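The cup at (210,255) is upright over the white worktop, clear of the brown cup and the post. I'll lower it.

Emit:
{"method": "carry_out", "body": {"claw": [6,6,6,6,6,6,6,6,6], "delta_pos": [[1,0,0.55],[1.7,0,0.95],[1.7,0.05,0.95],[1.7,0.05,0.95],[1.7,0,0.9],[1,0,0.5],[0.4,0,0.2],[0.2,0,0.1],[0,0,0]], "angular": [[0,0,0],[0,0,0],[0,0,0],[0,0,0],[0,0,0],[0,0,0],[0,0,0],[0,0,0],[0,0,0]]}}

```text
clock: 22.25
position: [0.4031, -0.3016, 0.0725]
ee_rot: [2.048, 1.184, -1.176]
force: [-0.1, 0.2, -1.6]
width: 0.729
gripper_force: 30.0
```

Run:
```python
from frame import *
s=st();z=R.from_rotvec(s["ee_rot"]).as_matrix()[:,2];print("g",np.array(s["position"])-.019*z)
```

```text
t 22.25 q [-0.0936, 0.8097, 0.0625, 1.9583, 0.834, 1.2358, -1.2104] p [0.4031, -0.3016, 0.0725] rv [2.0485, 1.1843, -1.1758] w 0.729 F [-0.1, 0.2, -1.6] g 30.0
tool x,y,z: [[0.25, 0.44, -0.86], [0.87, -0.5, -0.0], [-0.43, -0.75, -0.51]]
g [ 0.41137269 -0.28745351  0.08209461]
```

Emit:
{"method": "carry_out", "body": {"claw": [6,6,6,6], "delta_pos": [[0.26,0,0.15],[0.17,0,0.1],[0.17,0,0.1],[0,0,0]], "angular": [[0,0,0],[0,0,0],[0,0,0],[0,0,0]]}}

```text
clock: 22.65
position: [0.4028, -0.3017, 0.0652]
ee_rot: [2.049, 1.184, -1.176]
force: [0.4, 0.5, -1.9]
width: 0.733
gripper_force: 30.0
```

Emit:
{"method": "carry_out", "body": {"claw": [6,6], "delta_pos": [[0.1,0,0.05],[0,0,0]], "angular": [[0,0,0],[0,0,0]]}}

```text
clock: 22.85
position: [0.4028, -0.3018, 0.0646]
ee_rot: [2.048, 1.184, -1.177]
force: [0.2, 0.9, 1.6]
width: 0.736
gripper_force: 30.0
```

Contact. I'll open and back off along the tool axis.

Emit:
{"method": "carry_out", "body": {"claw": [7.4,8,9.18,9.18,9.18,9.18,9.18,9.18,9.18,9.18,9.18,9.18,9.18], "delta_pos": [[0,0,0],[0,0,0],[0,0,0],[0,0,0],[0,0,0],[0,0,-1],[0,0,-2],[0,0,-3],[0,0,-3],[-2,0,-3],[-3,0,-3],[-3,0,-3],[0,0,0]], "angular": [[0,0,0],[0,0,0],[0,0,0],[0,0,0],[0,0,0],[0,0,0],[0,0,0],[0,0,0],[0,0,0],[0,0,0],[0,0,0],[0,0,0],[0,0,0]]}}

```text
clock: 24.15
position: [0.4635, -0.2006, 0.2285]
ee_rot: [2.051, 1.184, -1.166]
force: [0.4, 0.5, 0.6]
width: 0.997
gripper_force: 0.0
```

Run:
```python
from frame import *
s=st()
A={n:arm.get_image(n) for n in("side","top")}
V=np.vstack([cv2.resize(A["side"]["frame"][150:270,110:310],(800,480),interpolation=cv2.INTER_CUBIC)])
V2=A["top"]["frame"][120:270,90:400]
cv2.imwrite("pics/s5.png",V[:,:,::-1]);cv2.imwrite("pics/t5.png",cv2.resize(V2[:,:,::-1],(800,387),interpolation=cv2.INTER_CUBIC))
for n,im in A.items():
    for k in arm.look_for("nut0",im):print("nut",n,round(k["conf"],2),np.round(np.array(k["centre"])*[512,384]),np.round(onz(ray(im,k["centre"]),.012),3))
for l in("thermometer","thermometer_grip","holder","holder_mouth","pan_middle"):
    rs={}
    for n,im in A.items():
        for k in arm.place_of(l,im)[:2]:
            print(l,n,round(k["conf"],2),np.round(np.array(k["centre"])*[512,384],1));rs.setdefault(n,ray(im,k["centre"]))
    if len(rs)==2:x,e=tri(rs.values());print("  TRI",np.round(x,4),round(e[0],4))
```

```text
t 24.15 q [-0.2195, 0.625, 0.02, 1.7468, 0.692, 1.5957, -1.0183] p [0.4635, -0.2006, 0.2285] rv [2.0509, 1.1838, -1.166] w 0.997 F [0.4, 0.5, 0.6] g 0.0
tool x,y,z: [[0.26, 0.44, -0.86], [0.87, -0.5, 0.0], [-0.43, -0.75, -0.51]]
thermometer side 0.74 [319.  185.9]
thermometer top 0.85 [143.4 189.5]
  TRI [0.5    0.4305 0.031 ] 0.0002
thermometer_grip side 0.72 [167.8 254. ]
thermometer_grip top 0.57 [148.8 208.6]
  TRI [ 0.3371  0.1135 -0.0581] 0.3262
holder side 0.71 [312.1 188.8]
holder top 0.55 [148.4 196. ]
holder top 0.46 [360.2 215.6]
  TRI [0.4785 0.4167 0.0137] 0.0026
holder_mouth side 0.67 [312.2 173.2]
holder_mouth top 0.63 [145.6 198.9]
  TRI [0.4669 0.41   0.0855] 0.0053
pan_middle side 0.62 [262.3 228.8]
pan_middle side 0.61 [319.5 230.1]
pan_middle top 0.6 [252.3 184.2]
  TRI [ 0.5193  0.0684 -0.0078] 0.0025
```

View pics/t5.png

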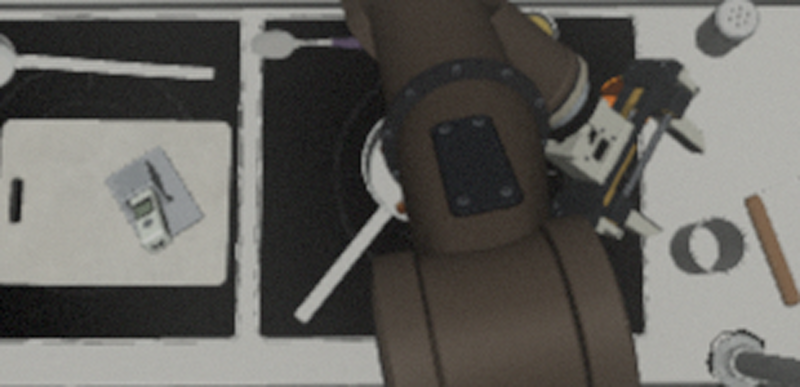

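The top view shows the cup standing empty on the white worktop at (707,245), with its bright floor visible, clear of everything. Nuts are in the pan near (400,208). Next I'll fit the thermometer pose and pan centre.

```bash
cat > fit.py <<'E'
from frame import *
from scipy.optimize import minimize
def hullmask(im,pts):
    S=4;p=np.array([proj(im,x) for x in pts]);m=np.zeros((384*S,512*S),np.uint8)
    cv2.fillConvexPoly(m,cv2.convexHull(((p+.5)*S).astype(np.float32)).astype(np.int32),1)
    return cv2.resize(m.astype(np.float32),(512,384),interpolation=cv2.INTER_AREA)
def soft(m):return cv2.GaussianBlur(m.astype(np.float32),(0,0),1.5)
def thpts(v,lo=.06,hi=.15):
    x,y,a=v[:3];zm=v[3] if len(v)>3 else .083
    d=np.array([np.cos(a),np.sin(a),0]);ax=np.array([-.7071*d[0],-.7071*d[1],.7071]);ey=np.array([-d[1],d[0],0]);ex=np.cross(ey,ax)
    M=np.array([x,y,zm]);return [M+ax*(s-.06)+ey*b*.016+ex*c*.012 for s in(lo,hi) for b in(-1,1) for c in(-1,1)]
def fit(f,obs,v0,step):
    c=lambda v:sum(((soft(hullmask(im,f(v)))-soft(m))**2).sum() for im,m in obs)
    n=len(v0);sx=np.array([v0]+[np.array(v0)+np.eye(n)[i]*step[i] for i in range(n)])
    r=minimize(c,v0,method="Nelder-Mead",options=dict(initial_simplex=sx,xatol=1e-4,fatol=1e-3));return r.x,r.fun,c(np.array(v0))
E
python3 - <<'E'
from fit import *
A={n:arm.get_image(n) for n in("side","top")}
obs=[]
for n,im in A.items():
    k=arm.trace("thermometer",im)
    for j in k[:2]:ys,xs=np.where(j["region"]);print(n,round(j["conf"],2),xs.min(),xs.max(),ys.min(),ys.max(),len(xs))
    k=[j for j in k if (j["centre"][0]*512<200 if n=="top" else j["centre"][0]*512>270)][0];obs.append((im,k["region"]))
v0=[.466,.409,.48]
for o,nm in((obs,"both"),(obs[:1],"side"),(obs[1:],"top")):
    v,f,c0=fit(thpts,o,v0,[.01,.01,.15]);print(nm,np.round(v,4),round(f,1),round(c0,1),"deg",np.degrees(v[2]))
v,f,c0=fit(thpts,obs,v0+[.083],[.01,.01,.15,.008]);print("z free",np.round(v,4),round(f,1))
# pan from first top picture (file) and current side trace
g=cv2.cvtColor(cv2.imread("pics/top0.png"),cv2.COLOR_BGR2GRAY);m=np.zeros_like(g);m[150:215,222:285]=g[150:215,222:285]>75
m=cv2.morphologyEx(cv2.morphologyEx(m,cv2.MORPH_CLOSE,np.ones((9,9))),cv2.MORPH_OPEN,cv2.getStructuringElement(cv2.MORPH_ELLIPSE,(19,19)))
cyl=lambda v:[(v[0]+.0735*np.cos(t),v[1]+.0735*np.sin(t),z) for t in np.linspace(0,6.28,40) for z in(0,.075)]
print("pan top",fit(cyl,[(A["top"],m)],[.52,.062],[.01,.01]),m.sum())
k=arm.trace("pan",A["side"])[0]["region"].astype(np.uint8);k=cv2.morphologyEx(k,cv2.MORPH_OPEN,cv2.getStructuringElement(cv2.MORPH_ELLIPSE,(15,15)))
print("pan side",fit(cyl,[(A["side"],k)],[.52,.062],[.01,.01]),k.sum())
print("both",fit(cyl,[(A["side"],k),(A["top"],m)],[.52,.062],[.01,.01]))
E
```

```text
side 0.62 294 312 158 176 184
top 0.6 141 155 194 217 223
both [0.4661 0.4076 0.6116] 16.7 43.0 deg 35.043979625041175
side [0.4659 0.4055 0.6122] 0.5 7.3 deg 35.07521488274875
top [0.4669 0.4082 0.6091] 14.2 35.7 deg 34.90115067668636
z free [0.4668 0.4079 0.6118 0.0817] 16.3
pan top (array([0.51588155, 0.06920955]), np.float64(9.960514068603516), np.float32(87.827866)) 1732
pan side (array([0.51300022, 0.07334651]), np.float64(41.211727142333984), np.float32(85.64326)) 1159
both (array([0.51562203, 0.06993902]), np.float64(57.724769592285156), np.float32(173.47113))
```

Run:
```python
from frame import *
from scipy.spatial.transform import Slerp
s=arm.observe();q=np.array(s["joints"]);p0=np.array(s["position"]);R0=R.from_rotvec(s["ee_rot"])
g=np.array([.4318,.3834,.1254]);Rg=Rt(35,45,180);zt=Rg.as_matrix()[:,2];pre=g-.10*zt+.019*zt
print("pre TCP",pre,"grip TCP",g+.019*zt)
mid=np.array([.45,.0,.38]);Rd=Rt(-120,90)
def leg(a,Ra,b,Rb,n=4):
    global q
    sl=Slerp([0,1],R.concatenate([Ra,Rb]))
    for t in np.linspace(0,1,n+1)[1:]:
        q,e,an=ik(a+(b-a)*t,sl(t),q,.1);T,_,E,W=fk(q,P,True);print(np.round(q,2),round(e,4),round(an,3),"elb",np.round(E,2),"wr",np.round(W,2))
leg(p0,R0,mid,Rd);leg(mid,Rd,pre,Rg);leg(pre,Rg,g+.019*zt,Rg,2)
out=g+.019*zt-.14*zt;leg(g+.019*zt,Rg,out,Rg,2)
fin=np.array([.5155,.0695,.266]);leg(out,Rg,fin,Rt(5,90,180))
x,_=plan(mid-[0,0,-.019],Rd,11);
def pr(a,Ra,b,Rb,n):
    plan(b-.019*Rb.as_matrix()[:,2],Rb,n,a,Ra)
pr(mid,Rd,pre,Rg,14)
```

```text
pre TCP [0.38488253 0.35054804 0.18267565] grip TCP [0.44280533 0.39110602 0.11196497]
[-0.18  0.49 -0.03  1.71  0.59  1.52 -0.94] 0.0 0.001 elb [0.28 0.04 0.79] wr [0.59 0.07 0.52]
[-0.12  0.33 -0.07  1.68  0.42  1.48 -0.83] 0.0 0.001 elb [0.2  0.02 0.82] wr [0.55 0.05 0.61]
[-0.06  0.19 -0.09  1.67  0.23  1.44 -0.71] 0.0 0.001 elb [0.12 0.   0.84] wr [0.5  0.03 0.69]
[ 0.01  0.08 -0.07  1.67  0.01  1.4  -0.59] 0.0 0.001 elb [ 0.06 -0.    0.85] wr [0.45 0.   0.74]
[-0.04  0.   -0.1   1.9  -0.14  1.1  -0.71] 0.0001 0.001 elb [ 0.01 -0.    0.86] wr [0.39 0.04 0.68]
[-0.11 -0.04 -0.16  2.13 -0.3   0.72 -0.8 ] 0.0002 0.002 elb [-0.01  0.    0.86] wr [0.32 0.08 0.62]
[-0.16  0.03 -0.33  2.36 -0.55  0.22 -0.82] 0.0005 0.008 elb [0.03 0.01 0.86] wr [0.25 0.14 0.53]
[-1.04  0.16  0.43  2.34 -0.78  0.12 -0.84] 0.0164 0.218 elb [0.05 0.11 0.85] wr [0.23 0.24 0.5 ]
[-1.06  0.29  0.46  2.29 -1.02  0.12 -0.63] 0.0187 0.261 elb [0.08 0.17 0.83] wr [0.26 0.28 0.48]
[-1.    0.4   0.41  2.24 -1.31  0.12 -0.36] 0.0197 0.295 elb [0.13 0.22 0.81] wr [0.3  0.31 0.45]
[-1.1   0.25  0.53  2.35 -1.32  0.12
[... 512 characters left out ...]
 elb [0.18 0.25 0.78] wr [0.52 0.07 0.63]
n 11 step mm 23.2 ang/row [-0.0003, 0.0946, 0.0001] deg 5.4
[[-0.44, -1.01, -2.05], [-0.24, -1.01, -2.08], [-0.04, -1.01, -2.09], [0.15, -1.01, -2.09], [0.35, -1.01, -2.06], [0.54, -1.01, -2.02], [0.73, -1.01, -1.96], [0.91, -1.01, -1.88], [1.09, -1.01, -1.79], [1.25, -1.01, -1.68], [1.4, -1.01, -1.55]]
n 14 step mm 29.1 ang/row [-0.0122, 0.0552, 0.0295] deg 3.7
[[1.94, -1.65, 1.41], [1.81, -1.73, 1.49], [1.67, -1.8, 1.57], [1.53, -1.86, 1.63], [1.38, -1.93, 1.69], [1.23, -1.99, 1.74], [1.07, -2.04, 1.78], [0.91, -2.09, 1.81], [0.75, -2.14, 1.83], [0.58, -2.18, 1.84], [0.42, -2.22, 1.84], [0.25, -2.25, 1.83], [0.08, -2.28, 1.81], [-0.09, -2.3, 1.78]]
```

```bash
cat > chain.py <<'E'
from frame import *
from scipy.spatial.transform import Slerp
def leg(q,a,Ra,b,Rb,n=4,verb=True,w=.1):
    sl=Slerp([0,1],R.concatenate([Ra,Rb]));bad=0
    for t in np.linspace(0,1,n+1)[1:]:
        q,e,an=ik(a+(b-a)*t,sl(t),q,w);T,_,E,W=fk(q,P,True);bad=max(bad,e*10+an)
        if verb:print(np.round(q,2),round(e,4),round(an,3),"elb",np.round(E,2),"wr",np.round(W,2))
    return q,bad
G=np.array([.4318,.3834,.1254]);PAN=np.array([.5155,.0695]);D45=np.array([np.cos(np.radians(35))*.7071,np.sin(np.radians(35))*.7071,-.7071])
E
python3 - <<'E'
from chain import *
s=arm.observe();q0=np.array(s["joints"]);p0=np.array(s["position"]);R0=R.from_rotvec(s["ee_rot"])
mid=np.array([.45,.0,.38]);Rd=Rt(-120,90)
q0,_=leg(q0,p0,R0,mid,Rd,4,False)
for pitch in(60,65,70,80):
    Rg=Rt(35,pitch,180);z=Rg.as_matrix()[:,2];tip=G+.019*z;pre=tip-.1*z;out=tip-.12*D45
    # final: own z up -> rotate about holder y by pitch offset; yaw free
    for yaw in(0,35,):
        print("pitch",pitch,"yaw",yaw)
        q,b1=leg(q0,mid,Rd,pre,Rg,4,True);q,b2=leg(q,pre,Rg,tip,Rg,2);q,b3=leg(q,tip,Rg,out,Rg,2)
        Rf=Rt(yaw,90+pitch-45,180);zf=Rf.as_matrix()[:,2];fin=np.array([*PAN,.285])+.019*zf
        q,b4=leg(q,out,Rg,fin,Rf,4);print(np.round([b1,b2,b3,b4],4))
        break
E
```

```text
pitch 60 yaw 0
[-0.07  0.03 -0.12  1.84 -0.08  1.16 -0.78] 0.0001 0.001 elb [0.03 0.   0.86] wr [0.41 0.06 0.69]
[-0.18  0.02 -0.18  2.01 -0.13  0.88 -1.01] 0.0001 0.002 elb [0.03 0.01 0.86] wr [0.36 0.12 0.64]
[-0.37  0.07 -0.2   2.15 -0.09  0.54 -1.34] 0.0003 0.004 elb [0.05 0.03 0.85] wr [0.31 0.18 0.58]
[-0.93  0.19  0.2   2.24 -0.06  0.2  -1.64] 0.0006 0.013 elb [0.07 0.11 0.85] wr [0.26 0.25 0.51]
[-0.91  0.3   0.18  2.22 -0.07  0.12 -1.64] 0.0016 0.022 elb [0.11 0.16 0.83] wr [0.28 0.28 0.47]
[-0.87  0.42  0.14  2.16 -0.08  0.12 -1.63] 0.0048 0.071 elb [0.16 0.2  0.81] wr [0.31 0.3  0.44]
[-0.92  0.29  0.19  2.25 -0.08  0.12 -1.63] 0.0023 0.031 elb [0.1  0.16 0.83] wr [0.27 0.27 0.47]
[-1.04  0.14  0.31  2.31 -0.04  0.17 -1.67] 0.0002 0.004 elb [0.04 0.1  0.85] wr [0.22 0.24 0.51]
[-0.85  0.13  0.33  2.15 -0.15  0.54 -1.53] 0.0002 0.003 elb [0.05 0.08 0.85] wr [0.31 0.21 0.55]
[-0.71  0.19  0.39  1.96 -0.18  0.87 -1.5 ] 0.0001 0.002 elb [0.09 0.09 0.84] wr [0.4  0.17 0.59]
[-0.58  0.31  0.44  1.76 -0.18  1.18 -1.5 ] 0.0001 0.002 elb [0.16 0.11 0.83] wr [0.5  0.12 0.61]
[-0.45 
[... 3056 characters left out ...]
[-0.7   0.47 -0.09  1.94  0.12  0.57 -1.83] 0.0 0.0 elb [0.21 0.18 0.79] wr [0.38 0.35 0.46]
[-0.69  0.35 -0.11  1.99  0.1   0.63 -1.82] 0.0 0.0 elb [0.16 0.14 0.82] wr [0.35 0.33 0.5 ]
[-0.69  0.23 -0.12  2.04  0.08  0.71 -1.81] 0.0 0.0 elb [0.11 0.1  0.84] wr [0.32 0.3  0.55]
[-0.51  0.28 -0.08  1.88 -0.03  1.   -1.69] 0.0001 0.002 elb [0.15 0.09 0.83] wr [0.41 0.26 0.57]
[-0.38  0.37 -0.03  1.71 -0.06  1.28 -1.65] 0.0001 0.001 elb [0.2  0.08 0.82] wr [0.52 0.21 0.58]
[-0.28  0.48  0.02  1.51 -0.07  1.56 -1.65] 0.0001 0.001 elb [0.27 0.07 0.79] wr [0.62 0.14 0.58]
[-0.18  0.63  0.07  1.3  -0.08  1.83 -1.67] 0.0001 0.001 elb [0.34 0.05 0.74] wr [0.71 0.07 0.56]
[0.0036 0.001  0.0006 0.0029]
```

Run:
```python
from chain import *
mid=np.array([.45,.0,.38]);Rd=Rt(-120,90);Rg=Rt(35,75,180);z=Rg.as_matrix()[:,2]
plan(mid+[0,0,.019],Rd,11)
x,_=plan(G-.1*z,Rg,13,mid,Rd)
```

```text
n 11 step mm 23.2 ang/row [-0.0003, 0.0946, 0.0001] deg 5.4
[[-0.44, -1.01, -2.05], [-0.24, -1.01, -2.08], [-0.04, -1.01, -2.09], [0.15, -1.01, -2.09], [0.35, -1.01, -2.06], [0.54, -1.01, -2.02], [0.73, -1.01, -1.96], [0.91, -1.01, -1.88], [1.09, -1.01, -1.79], [1.25, -1.01, -1.68], [1.4, -1.01, -1.55]]
n 13 step mm 31.7 ang/row [-0.0044, 0.0198, 0.0334] deg 2.2
[[2.34, -1.66, 1.36], [2.25, -1.75, 1.39], [2.17, -1.83, 1.43], [2.08, -1.9, 1.46], [1.98, -1.98, 1.5], [1.88, -2.05, 1.53], [1.78, -2.12, 1.55], [1.68, -2.18, 1.58], [1.58, -2.24, 1.6], [1.47, -2.3, 1.62], [1.36, -2.36, 1.64], [1.25, -2.41, 1.65], [1.13, -2.45, 1.67]]
```

Emit:
{"method": "carry_out", "body": {"claw": [9.18,9.18,9.18,9.18,9.18,9.18,9.18,9.18,9.18,9.18,9.18,9.18], "delta_pos": [[-0.45,-1,-2.05],[-0.25,-1,-2.1],[-0.05,-1,-2.1],[0.15,-1,-2.1],[0.35,-1,-2.05],[0.55,-1,-2],[0.75,-1,-1.95],[0.9,-1,-1.9],[1.1,-1,-1.8],[1.25,-1,-1.7],[1.4,-1,-1.55],[0,0,0]], "angular": [[0,0.095,0],[0,0.095,0],[0,0.095,0],[0,0.095,0],[0,0.095,0],[0,0.095,0],[0,0.095,0],[0,0.095,0],[0,0.095,0],[0,0.095,0],[0,0.095,0],[0,0,0]]}}

```text
clock: 26.3
position: [0.4511, -0.0009, 0.3835]
ee_rot: [-2.719, -1.565, -0.013]
force: [-0.4, -0.3, -0.1]
width: 0.998
gripper_force: 0.0
```

Run:
```python
from chain import *
st();Rg=Rt(35,75,180);z=Rg.as_matrix()[:,2]
x,_=plan(G-.1*z,Rg,13)
```

```text
t 26.3 q [-0.0134, 0.0515, -0.1025, 1.6958, -0.0022, 1.3888, -0.6412] p [0.4511, -0.0009, 0.3835] rv [-2.7186, -1.5654, -0.0129] w 0.998 F [-0.4, -0.3, -0.1] g 0.0
tool x,y,z: [[0.5, 0.86, 0.01], [0.86, -0.5, 0.0], [0.0, 0.01, -1.0]]
n 13 step mm 31.9 ang/row [-0.0045, 0.0191, 0.0332] deg 2.2
[[2.32, -1.68, 1.41], [2.24, -1.76, 1.44], [2.15, -1.84, 1.47], [2.06, -1.92, 1.51], [1.97, -1.99, 1.54], [1.87, -2.06, 1.56], [1.77, -2.13, 1.59], [1.67, -2.19, 1.61], [1.56, -2.26, 1.63], [1.45, -2.31, 1.65], [1.35, -2.37, 1.67], [1.23, -2.42, 1.68], [1.12, -2.46, 1.69]]
```

Emit:
{"method": "carry_out", "body": {"claw": [9.18,9.18,9.18,9.18,9.18,9.18,9.18,9.18,9.18,9.18,9.18,9.18,9.18,9.18,9.18], "delta_pos": [[2.3,-1.7,1.4],[2.25,-1.75,1.45],[2.15,-1.85,1.45],[2.05,-1.9,1.5],[1.95,-2,1.55],[1.85,-2.05,1.55],[1.75,-2.15,1.6],[1.65,-2.2,1.6],[1.55,-2.25,1.65],[1.45,-2.3,1.65],[1.35,-2.35,1.65],[1.25,-2.4,1.7],[1.1,-2.45,1.7],[0,0,0],[0,0,0]], "angular": [[-0.0045,0.019,0.033],[-0.0045,0.019,0.033],[-0.0045,0.019,0.033],[-0.0045,0.019,0.033],[-0.0045,0.019,0.033],[-0.0045,0.019,0.033],[-0.0045,0.019,0.033],[-0.0045,0.019,0.033],[-0.0045,0.019,0.033],[-0.0045,0.019,0.033],[-0.0045,0.019,0.033],[-0.0045,0.019,0.033],[-0.0045,0.019,0.033],[0,0,0],[0,0,0]]}}

```text
clock: 27.8
position: [0.4115, 0.3695, 0.1989]
ee_rot: [-2.9, -0.925, -0.367]
force: [-0.3, -0.1, 0.2]
width: 1.0
gripper_force: 0.0
```

Run:
```python
from fit import *
from chain import *
st();Rg=Rt(35,75,180);z=Rg.as_matrix()[:,2]
A={n:arm.get_image(n) for n in("side","top")}
obs=[]
for n,im in A.items():
    k=arm.trace("thermometer",im)
    for j in k[:2]:ys,xs=np.where(j["region"]);print(n,round(j["conf"],2),xs.min(),xs.max(),ys.min(),ys.max(),len(xs))
    if n=="side" and k:
        v,f,c0=fit(thpts,[(im,k[0]["region"])],[.4665,.4077,.61],[.005,.005,.05]);print("side fit",np.round(v,4),f)
    for j in arm.look_for("nut0",im):print("nut",n,round(j["conf"],2),np.round(onz(ray(im,j["centre"]),.012),3))
plan(G,Rg,5)
cv2.imwrite("pics/s6.png",cv2.resize(A["side"]["frame"][130:250,230:390,::-1],(800,600),interpolation=cv2.INTER_CUBIC))
```

```text
t 27.8 q [-0.5736, 0.2402, -0.3534, 1.9854, 0.24, 0.7019, -2.027] p [0.4115, 0.3695, 0.1989] rv [-2.8999, -0.9247, -0.3666] w 1.0 F [-0.3, -0.1, 0.2] g 0.0
tool x,y,z: [[0.79, 0.56, 0.25], [0.58, -0.82, 0.0], [0.2, 0.14, -0.97]]
side 0.71 244 282 177 237 1331
side 0.52 296 311 159 176 135
side fit [0.4252 0.3859 1.2242] 1262.7081298828125
top 0.73 140 157 192 216 205
n 5 step mm 19.6 ang/row [-0.0002, 0.0014, 0.0004] deg 0.1
[[0.08, -0.02, 1.96], [0.08, -0.02, 1.96], [0.08, -0.02, 1.96], [0.07, -0.02, 1.96], [0.07, -0.02, 1.96]]
```

View pics/s6.png

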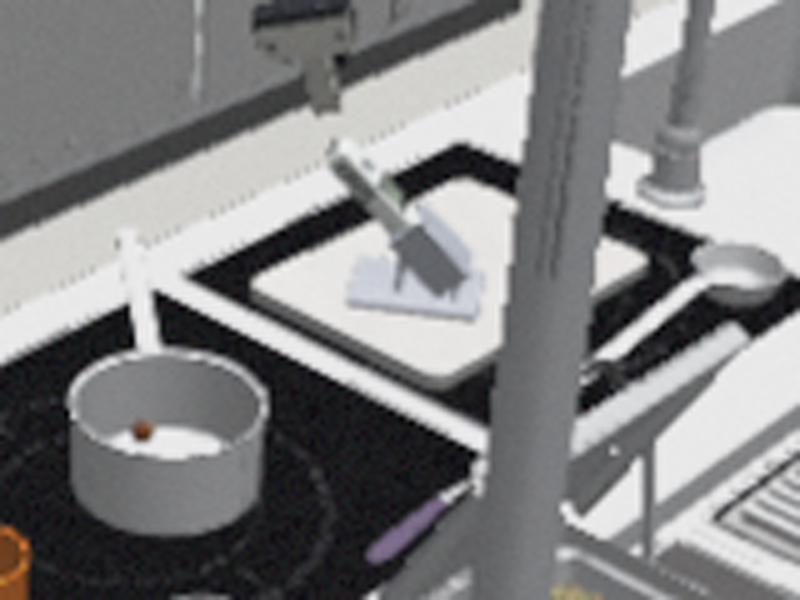

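The gripper at (310,60) sits over the thermometer tail at (340,150), and one nut shows in the pan at (140,430). I'll count the nuts in the top view, which should be clear now.

Run:
```python
from h import *
im=arm.get_image("top");f=im["frame"];c=f[150:220,215:290]
cv2.imwrite("pics/t7.png",np.hstack([cv2.resize(c[:,:,::-1],(400,373),interpolation=cv2.INTER_CUBIC),cv2.resize(f[120:270,90:400,::-1],(400,373))]))
b=((f[:,:,0].astype(int)-f[:,:,2])>25).astype(np.uint8)
for r in cv2.connectedComponentsWithStats(b)[2][1:]:
    if r[4]>3:print(r, np.round(onz(ray(im,((r[0]+r[2]/2)/512,(r[1]+r[3]/2)/384)),.012),3))
```

```text
[293   0  16  13 161] [ 1.162 -0.109  0.012]
[361   7   2   2   4] [ 1.155 -0.329  0.012]
[323   9  30  34 748] [ 1.086 -0.24   0.012]
[325  56  19  19 230] [ 0.938 -0.222  0.012]
[287 126  17  16 220] [ 0.691 -0.079  0.012]
[317 149  27  27 529] [ 0.591 -0.196  0.012]
[245 168   4   4  12] [0.567 0.088 0.012]
[256 168   5   4  13] [0.567 0.049 0.012]
[264 172   4   4  13] [0.553 0.024 0.012]
[238 175   4   5  13] [0.541 0.112 0.012]
[264 194   4   4  13] [0.478 0.025 0.012]
[379 196  21  42 261] [ 0.404 -0.387  0.012]
[244 198   4   5  15] [0.463 0.092 0.012]
[144 201  11   7  19] [0.452 0.415 0.012]
[307 226  16  23 252] [ 0.338 -0.136  0.012]
[320 226   8   7  16] [ 0.365 -0.167  0.012]
[328 234   2   7  11] [ 0.338 -0.183  0.012]
[320 246   5   3   8] [ 0.305 -0.16   0.012]
```

View pics/t7.png

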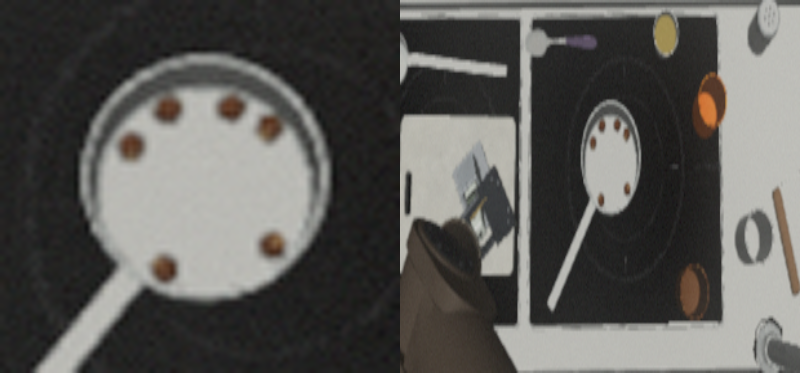

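All six nuts are in the pan, spread round the wall, and their ring centres near (0.515, 0.066). That agrees with the pan fit. Now I'll grasp the thermometer.

Emit:
{"method": "carry_out", "body": {"claw": [9.18,9.18,9.18,9.18,9.18,9.18,2,2,2,2,2,2,2,2,2,2], "delta_pos": [[0.1,0,2],[0.1,0,2],[0.1,0,2],[0.05,0,1.95],[0.05,-0.1,1.85],[0,0,0],[0,0,0],[0,0,0],[0,0,0],[0,0,0],[0,0,0],[0,0,0],[0,0,0],[0,0,0],[0,0,0],[0,0,0]], "angular": [[0,0.0014,0],[0,0.0014,0],[0,0.0014,0],[0,0.0014,0],[0,0.0014,0],[0,0,0],[0,0,0],[0,0,0],[0,0,0],[0,0,0],[0,0,0],[0,0,0],[0,0,0],[0,0,0],[0,0,0],[0,0,0]], "force": 30}}

```text
clock: 29.75
position: [0.4354, 0.3868, 0.1064]
ee_rot: [-2.897, -0.918, -0.38]
force: [0.7, -0.6, 1.4]
width: 0.351
gripper_force: 29.6
```

Run:
```python
from chain import *
s=st();Rc=R.from_rotvec(s["ee_rot"]);print("g",np.array(s["position"])-.019*Rc.as_matrix()[:,2])
print("1cm pull in tool axes",Rc.inv().apply(-D45))
```

```text
t 29.75 q [-0.6417, 0.3987, -0.2766, 2.0375, 0.3751, 0.4938, -2.1525] p [0.4354, 0.3868, 0.1064] rv [-2.8965, -0.9179, -0.3802] w 0.351 F [0.7, -0.6, 1.4] g 29.6
tool x,y,z: [[0.79, 0.56, 0.26], [0.58, -0.82, -0.0], [0.21, 0.15, -0.97]]
g [0.43143266 0.38397477 0.124798  ]
1cm pull in tool axes [-0.50042676 -0.00263021 -0.8657638 ]
```

Emit:
{"method": "carry_out", "body": {"claw": [2,2,2,2], "delta_pos": [[-0.25,0,-0.43],[-0.5,0,-0.87],[-0.5,0,-0.87],[0,0,0]], "angular": [[0,0,0],[0,0,0],[0,0,0],[0,0,0]]}}

```text
clock: 30.15
position: [0.4199, 0.3767, 0.1253]
ee_rot: [-2.895, -0.919, -0.381]
force: [0.8, -1.4, -0.7]
width: 0.353
gripper_force: 29.5
```

Emit:
{"method": "carry_out", "body": {"claw": [2,2,2,2,2,2,2,2,2,2,2], "delta_pos": [[-0.5,0,-0.87],[-0.5,0,-0.87],[-0.5,0,-0.87],[-0.5,0,-0.87],[-0.5,0,-0.87],[-0.5,0,-0.87],[-0.5,0,-0.87],[-0.5,0,-0.87],[-0.5,0,-0.87],[0,0,0],[0,0,0]], "angular": [[0,0,0],[0,0,0],[0,0,0],[0,0,0],[0,0,0],[0,0,0],[0,0,0],[0,0,0],[0,0,0],[0,0,0],[0,0,0]]}}

```text
clock: 31.25
position: [0.3689, 0.3403, 0.1885]
ee_rot: [-2.895, -0.918, -0.381]
force: [0.5, -1.2, -1.8]
width: 0.35
gripper_force: 29.5
```

Run:
```python
from chain import *
s=st();Rc=R.from_rotvec(s["ee_rot"]);z=Rc.as_matrix()[:,2];print("g",np.array(s["position"])-.019*z)
q=np.array(s["joints"])
RT=R.from_matrix(np.c_[np.cross([-np.sin(.6109),np.cos(.6109),0],-D45),[-np.sin(.6109),np.cos(.6109),0],-D45]) # thermometer axes at grasp
rel=R.from_rotvec([-2.8965,-.9179,-.3802]).inv()*RT; np.save("rel.npy",rel.as_matrix())
for yaw in(0,20,35):
    Rth=R.from_euler("z",yaw,degrees=True);Rf=Rth*rel.inv();zf=Rf.as_matrix()[:,2]
    fin=np.array([.5155,.0685,.285])+.019*zf
    m=np.array([.43,.25,.36]);sl=Slerp([0,1],R.concatenate([Rc,Rf]))
    print(yaw,np.round(zf,2));q1,b=leg(q,np.array(s["position"]),Rc,fin,Rf,4)
Rf=R.from_euler("z",20,degrees=True)*rel.inv();Rm=Slerp([0,1],R.concatenate([Rc,Rf]))(.3)
x,_=plan([.42,.29,.33],Rm,6)
plan([.5155,.0685,.29],Rf,12,x,Rm)
```

```text
t 31.25 q [-0.5813, 0.1668, -0.3643, 2.114, 0.237, 0.6341, -2.0647] p [0.3689, 0.3403, 0.1885] rv [-2.8954, -0.9183, -0.3813] w 0.35 F [0.5, -1.2, -1.8] g 29.5
tool x,y,z: [[0.79, 0.56, 0.26], [0.58, -0.82, -0.0], [0.21, 0.15, -0.97]]
g [0.36489026 0.33741117 0.20683485]
0 [-0.5   0.   -0.87]
[-0.33  0.25 -0.35  1.94  0.07  0.89 -1.81] 0.0002 0.003 elb [0.15 0.05 0.84] wr [0.39 0.25 0.57]
[-0.2   0.33 -0.3   1.77  0.02  1.18 -1.76] 0.0001 0.001 elb [0.2  0.04 0.82] wr [0.49 0.2  0.59]
[-0.12  0.44 -0.23  1.57  0.01  1.46 -1.76] 0.0001 0.001 elb [0.26 0.02 0.8 ] wr [0.59 0.14 0.59]
[-0.05  0.58 -0.17  1.35  0.01  1.74 -1.78] 0.0001 0.001 elb [0.33 0.   0.76] wr [0.69 0.07 0.58]
20 [-0.47 -0.17 -0.87]
[-0.33  0.25 -0.36  1.94  0.1   0.9  -1.76] 0.0002 0.003 elb [0.15 0.05 0.84] wr [0.39 0.25 0.57]
[-0.23  0.34 -0.32  1.76  0.08  1.19 -1.66] 0.0001 0.001 elb [0.2  0.04 0.82] wr [0.49 0.22 0.59]
[-0.16  0.45 -0.27  1.57  0.11  1.47 -1.6 ] 0.0001 0.001 elb [0.26 0.03 0.8 ] wr [0.58 0.17 0.59]
[-0.11  0.58 -0.22  1.36  0.16  1.74 -1.56] 0.0001 0.001 elb [0.32 0.02 0.76] wr [0.68 0.13 0.58]
[... 205 characters left out ...]
.48 0.23 0.59]
[-0.19  0.44 -0.3   1.58  0.18  1.46 -1.49] 0.0001 0.001 elb [0.25 0.04 0.8 ] wr [0.57 0.2  0.59]
[-0.15  0.56 -0.26  1.39  0.26  1.72 -1.39] 0.0001 0.001 elb [0.31 0.04 0.77] wr [0.66 0.17 0.58]
n 6 step mm 23.6 ang/row [0.0018, -0.0391, 0.0134] deg 2.4
[[0.74, 1.17, -1.92], [0.68, 1.15, -1.95], [0.62, 1.14, -1.97], [0.56, 1.13, -2.0], [0.5, 1.12, -2.02], [0.43, 1.11, -2.04]]
n 12 step mm 20.4 ang/row [0.0021, -0.0456, 0.0156] deg 2.8
[[-0.35, 1.99, 0.26], [-0.31, 1.99, 0.27], [-0.26, 2.0, 0.28], [-0.22, 2.0, 0.28], [-0.17, 2.01, 0.29], [-0.13, 2.01, 0.29], [-0.08, 2.01, 0.29], [-0.04, 2.01, 0.29], [0.0, 2.02, 0.28], [0.05, 2.02, 0.28], [0.09, 2.01, 0.27], [0.14, 2.01, 0.26]]
```

Emit:
{"method": "carry_out", "body": {"claw": [2,2,2,2,2,2,2,2,2,2,2,2,2,2,2,2,2,2,2,2], "delta_pos": [[0.75,1.15,-1.9],[0.7,1.15,-1.95],[0.6,1.15,-1.95],[0.55,1.15,-2],[0.5,1.1,-2],[0.45,1.1,-2.05],[-0.35,2,0.25],[-0.3,2,0.25],[-0.25,2,0.3],[-0.2,2,0.3],[-0.15,2,0.3],[-0.15,2,0.3],[-0.1,2,0.3],[-0.05,2,0.3],[0,2,0.3],[0.05,2,0.3],[0.1,2,0.25],[0.15,2,0.25],[0,0,0],[0,0,0]], "angular": [[0.002,-0.039,0.0135],[0.002,-0.039,0.0135],[0.002,-0.039,0.0135],[0.002,-0.039,0.0135],[0.002,-0.039,0.0135],[0.002,-0.039,0.0135],[0.002,-0.0455,0.0155],[0.002,-0.0455,0.0155],[0.002,-0.0455,0.0155],[0.002,-0.0455,0.0155],[0.002,-0.0455,0.0155],[0.002,-0.0455,0.0155],[0.002,-0.0455,0.0155],[0.002,-0.0455,0.0155],[0.002,-0.0455,0.0155],[0.002,-0.0455,0.0155],[0.002,-0.0455,0.0155],[0.002,-0.0455,0.0155],[0,0,0],[0,0,0]]}}

```text
clock: 33.25
position: [0.5067, 0.0665, 0.271]
ee_rot: [2.906, 0.517, -0.781]
force: [0.5, 0.3, -0.7]
width: 0.346
gripper_force: 29.5
```

Run:
```python
from fit import *
s=st();Rc=R.from_rotvec(s["ee_rot"]);z=Rc.as_matrix()[:,2];g=np.array(s["position"])-.019*z;print("g",g)
Rth=Rc*R.from_matrix(np.load("rel.npy"));print("own z",Rth.as_matrix()[:,2],"lens",g-.12*Rth.as_matrix()[:,2])
im=arm.get_image("side")
for l in("thermometer","thermometer_grip"):
    for j in arm.place_of(l,im)[:2]:print(l,round(j["conf"],2),np.round(np.array(j["centre"])*[512,384],1))
print("exp lens px",proj(im,g-.12*Rth.as_matrix()[:,2]),"grip",proj(im,g))
f=im["frame"][130:250,200:360,::-1];cv2.imwrite("pics/s8.png",cv2.resize(f,(800,600),interpolation=cv2.INTER_CUBIC))
x,r=plan([.5155,.0685,.29],R.from_euler("z",20,degrees=True)*R.from_matrix(np.load("rel.npy")).inv(),1)
```

```text
t 33.25 q [-0.1908, 0.5581, -0.1225, 1.3813, 0.0833, 1.7305, -1.5394] p [0.5067, 0.0665, 0.271] rv [2.9062, 0.5174, -0.7806] w 0.346 F [0.5, 0.3, -0.7] g 29.5
tool x,y,z: [[0.81, 0.3, -0.5], [0.34, -0.94, -0.0], [-0.47, -0.17, -0.87]]
g [0.51567367 0.06973741 0.28739958]
own z [1.67594356e-04 1.07699782e-04 9.99999980e-01] lens [0.51565356 0.06972449 0.16739958]
thermometer 0.53 [264.9 188.7]
thermometer 0.27 [309.1 173.7]
thermometer_grip 0.75 [263.8 158. ]
thermometer_grip 0.24 [323.5 189.9]
exp lens px [263.72296064 188.19120627] grip [264.64054921 158.13187142]
n 1 step mm 2.6 ang/row [0.0013, -0.0016, 0.0029] deg 0.2
[[-0.11, 0.22, -0.09]]
```

View pics/s8.png

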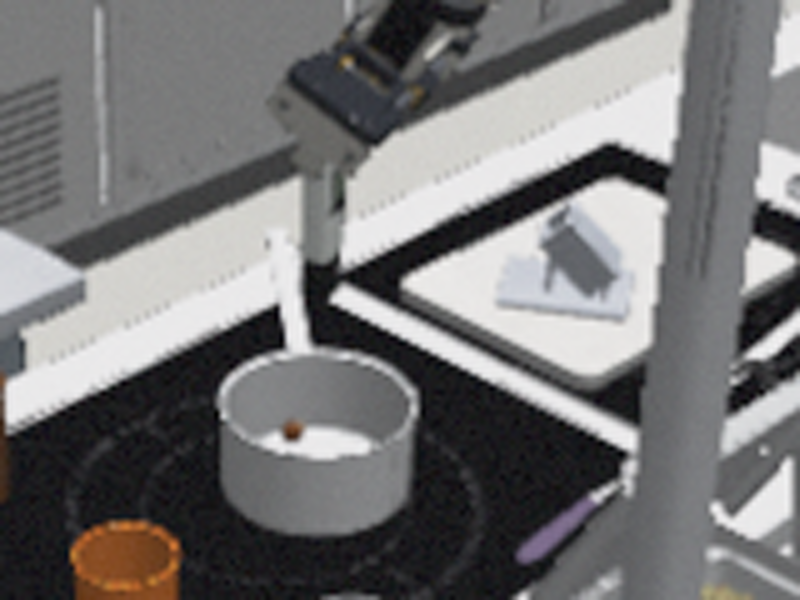

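The holder is empty, and the thermometer hangs vertically at (322,215) over the pan's middle. The detected lens and grip pixels match the prediction to about 1 px, putting the lens 92 mm above the rim. I'll let it settle and hand in.

Emit:
{"method": "carry_out", "body": {"claw": [2,2,2,2,2], "delta_pos": [[0,0.1,0],[0,0,0],[0,0,0],[0,0,0],[0,0,0]], "angular": [[0,0,0],[0,0,0],[0,0,0],[0,0,0],[0,0,0]]}}

```text
clock: 33.9
position: [0.5067, 0.0655, 0.2721]
ee_rot: [2.906, 0.518, -0.779]
force: [0.6, 0.4, -0.8]
width: 0.352
gripper_force: 29.5
```

```bash
python3 -c "
from h import *
s=st();print(np.abs(s['dq']).max());print(arm.sign_off())"
```

```text
t 33.9 q [-0.1898, 0.5564, -0.1223, 1.381, 0.0842, 1.7316, -1.5377] p [0.5067, 0.0655, 0.2721] rv [2.9061, 0.5183, -0.7791] w 0.352 F [0.6, 0.4, -0.8] g 29.5
tool x,y,z: [[0.81, 0.3, -0.5], [0.35, -0.94, -0.0], [-0.47, -0.17, -0.87]]
0.001804909030872581
the job is handed in; nothing more can be done
None
```

Handed in at 33.9 s: all six hazelnuts are in the pan, the empty cup stands upright on the worktop, and the thermometer is held lens down over the middle of the pan, about 9 cm above the rim.

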